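# Pepper mill back into the packed spice rack

## Robot

A 6-joint arm with a two-finger parallel gripper is mounted at the origin on a cart in front of the work surface, level with it; the furniture and walls round the work are solid. World frame = base frame: x ahead of the robot, y to its left, z up, the work surface at z = 0. Lengths are in m, angles in rad, forces in N, time in s.
With the tool pointing down it reaches from about 0.35 to 0.85 m from the base axis. Payload 8.1 kg.
Tool frame: the origin (TCP) lies between the finger pads; the fingertips stand tcp_to_tips ahead of it and the grasp point (between the pads) lies 5 mm behind it (tcp_to_tips is the distance from the TCP to the fingertips, in m); z points along the fingers, y is the line along which they close (so a half turn about z gives the same grasp; the last joint's range is limited). The gripper opens to 85 mm and grips with 20 to 120 N. Pads are 22 mm wide; open, the fingers measure 114 mm over their backs; the gripper's body (76 mm by 85 mm) begins 54 mm behind the grasp point. The pads swing forward as they close: fully open they stand 13 mm farther back than shut.
Start: joints at [-1.431, 0.13, 1.488, -0, 1.523, -0.085], TCP at [0.134, -0.585, 0.245] pointing down, gripper open.
Joint ranges: [-2.96, 2.96], [-0.89, 2.26], [0.02, 2.5], [-1.34, 4.48], [0, 2.73], [-2.66, 2.66]. Speed limits (rad/s): [2.39, 2.39, 2.79, 3.14, 3.14, 3.14].

## Interface

Orientations are given as [roll, pitch, yaw] about the fixed x, y, z axes, in that order (R = Rz(yaw) Ry(pitch) Rx(roll)).
In Python, from workcell import get_state, camera, sign_off, tcp_to_tips gives the robot as it stands.
- The arm moves only by the tool jog_arm, never from a script. Its argument "commands" is a list of rows, each a list of 7 numbers: the turn, a rotation vector about the tool's x, y, z in rad, then the shift along the tool's x, y, z in cm, then the opening, from 0 (shut) to 1 (fully open). A call has 1 to 10 rows; each row is the pose to reach, as a shift and turn from the pose commanded when the call began, along the tool's axes at that moment; what a row does not reach only later rows make up. A row lasts 1/8 s, in which the tool goes at most 62.5 mm and 10.7 degrees, less where a joint would pass 70% of its speed; a pose out of reach is approached as far as the arm can. A call with a gripper value outside its range is refused whole. The fingers move at their own pace and stop on an object; "squeeze" is the grip in N (left out, the last holds). Time passes only in rows, so rows that repeat a pose let the fingers close. It gives the time, the measured TCP pose, the force, the opening and the grip force at its end, in the units of the state.
- get_state(): the state, without advancing time (a new reading comes with each control period).
- camera(name): name is "scene" or "side" or "wrist"; returns a dict with "color" (420x560x3 uint8, red, green, blue), "depth" (420x560 float32, m along the optical axis (not along the pixel's ray), 0 where there is no reading), "fx", "fy", "cx", "cy" (pixels), "R" (3x3) and "t" (3): a world point X has camera coordinates R X + t. Camera axes: x right, y down, z forward; pixel columns grow to the right and rows downward; lengths in m; the calibration is good to about 2 mm. A picture is of the moment at which its call begins.
- sign_off(): hands the job in; it is judged then, once.
The state is a dict: "clock": time; "joints": joint angles; "joint_vel": joint speeds; "effort": joint torques, N m; "position": TCP position; "tcp_rot": TCP orientation; "contact_force": force on the tool from outside, world axes, zero at the start; "moment": the same for the moment, N m; "opening": finger opening in m; "grip_force": force on a finger pad.
Only numpy, scipy, OpenCV 4.12 (cv2) and the standard library are available. Lean on these libraries where they do the work, as an engineer would, in place of code of your own. Each camera call takes 0.05 s, during which the arm holds its last target. There are 200 camera calls.

## Task

Put the wooden pepper mill that stands in front of the spice rack back into it, directly to the left of the rack's glass salt shaker as you face the rack. The row is packed tight, so first turn the wing knob on the rack's end stop past its click to free the stop, draw the stop back, and slide the shaker (with whatever stands to its right) along the rack to open a gap, without taking anything out of the row. Stand the mill in the gap, do not drop it, then push the stop up snug so that the whole row is tight again, turn the knob back past its click to lock it, and leave the other things on the table alone.

Things in the scene. Friction and masses are not known exactly. Their poses are not given: they have to be found in the camera images.
- rack: Wooden spice rack, fixed, 344 mm long (y) x 86 deep (x); origin: centre of its underside on the table; y runs along the row to its left end, x away from the robot. Row floor 8 mm up. Inner face of the left cheek (84 high) at y +160 mm; right cheek 60 high. 8 mm steel rails at x -37 and +37, tops 46 mm up; 66 mm clear between. The four in the row start packed, a few mm of play between them.
- stop (a joint): Sliding wooden end stop at the row's right end, m: 0 at start, to 0.080 drawn right (rack -y). Block 58 (x) x 48 (y) mm, top 105 mm above table; face to the row at rack y = -24 mm minus this value. Free, it slides with about 2 N and stays where left; locked, a brake holds it against about 15 N. With the mill in and all things touching it reads about 0.046.
- lock (a joint): Wing knob on top of the stop, turning about the vertical, rad: 0 = locked (rests at 0 to 0.1), 1.2 = free (end of travel), growing counter-clockwise seen from above. A sprung detent half-way (0.6) resists with up to about 0.25 N m, then snaps the knob on to the end it is nearer. The knob can be held while the stop is slid.
- lock_grip (a point): Grip point of the wing knob on its axis, 136 mm above the table, 24 mm behind the stop's face. Black wing 13 mm thick, 50 long, from 121 to 147 mm above the table, higher than the jars. At lock 0 its length lies along rack y (grip across rack x). The point's axes turn with the knob; its y is the wing's length.
- shaker_mid (a point): Glass salt shaker, domed metal top, shortest in the row: 44 mm diameter (34 over the top 16 mm), 90 high, 0.1 kg; point on its axis 45 mm above its underside. Second, third or fourth from the left. Can be gripped from above across the row (along rack x), about 65 mm up, and moved along, pushing its right neighbours; raise it some 5 mm, as dragged with its weight on the floor it pivots in the grip.
- white_jar_mid (a point): Spice jar with a white cap, 43 mm diameter, 100 mm high; point on its axis half-way up. Always first in the row, at the fixed cheek.
- black_jar_mid (a point): Spice jar with a black cap, 41 mm diameter, 105 mm high; point on its axis half-way up. In the row, place varies.
- green_jar_mid (a point): Spice jar with a green cap, 45 mm diameter, 105 mm high; point on its axis half-way up. In the row, place varies.
- mill_mid (a point): Turned wooden pepper mill, tallest thing: 170 mm high, 58 diameter at the foot, about 0.2 kg, upright on the table in front of the rack. Point on its axis 85 mm above its underside. Its round head, 49 mm diameter from 123 to 159 mm above the underside, is good to grip from above (a 12 mm nut on top reaches 170 mm).
- canister_mid (a point): Tea canister with a wooden lid, 77 mm diameter, 100 mm high; bystander. Point half-way up its axis.
- mug_mid (a point): Striped mug, 79 mm by 114 mm with its handle, 96 mm high; bystander. Point half-way up.
Not all that is in view belongs to the job. Leave any orange or purple look-alike of the part that bears white_jar_mid alone.

How it is judged:
On the way, in this order (a step that is already met when the one before it is completed fails the run):
1. the wing knob has been turned past its click and the stop is free (value of joint lock above 1 rad), for 0.1 s.
2. the shaker has been slid along the rack by at least 45 mm and stands upright, the mill still out of the row (distance of shaker_mid from where it was at the start of the episode above 0.045 m and angle between shaker_mid's own z axis and vertical below 0.15 rad and (x of mill_mid in the frame of rack below -0.06 m or height (world z) of mill_mid above 0.13 m)), for 0.1 s.
3. the mill stands on the floor of the rack beside the shaker (height (world z) of mill_mid between 0.089 and 0.098 m and angle between mill_mid's own z axis and vertical below 0.1 rad and x of mill_mid in the frame of rack between -0.015 and 0.015 m and horizontal distance between mill_mid and shaker_mid below 0.1 m), for 0.2 s.
At the end, for the whole second after the job is handed in: Mill upright on the rack floor, in line, directly left of the shaker (axes within 64 mm, shaker shifted right over 35 mm); shaker and jars upright on the floor; stop below 0.058 (row play under 12 mm); lock below 0.15; canister, mug within 30 mm of their starts (value of joint lock below 0.15 rad and value of joint stop below 0.058 m and horizontal distance between mill_mid and shaker_mid below 0.064 m and distance of shaker_mid from where it was at the start of the episode above 0.035 m and x of mill_mid in the frame of rack between -0.015 and 0.015 m and height (world z) of mill_mid between 0.089 and 0.098 m and height (world z) of shaker_mid below 0.058 m and height (world z) of white_jar_mid below 0.063 m and height (world z) of each of black_jar_mid, green_jar_mid below 0.0655 m and angle between each of mill_mid, shaker_mid, white_jar_mid, black_jar_mid, green_jar_mid's own z axis and vertical below 0.1 rad and distance of each of canister_mid, mug_mid from where it was at the start of the episode below 0.03 m); the robot touches nothing.
It fails at once if the shaker or a jar is taken out of the row (raised by more than 25 mm) (height (world z) of shaker_mid above 0.078 m or height (world z) of white_jar_mid above 0.083 m or height (world z) of any of black_jar_mid, green_jar_mid above 0.0855 m).
It fails at once if the shaker, a jar or the mill is tipped over (by more than 0.6 rad) (angle between any of shaker_mid, white_jar_mid, black_jar_mid, green_jar_mid, mill_mid's own z axis and vertical above 0.6 rad).
It fails at once if the mill is dropped (in the air with no finger on it, its foot more than 30 mm above the rack's floor) (height (world z) of mill_mid above 0.123 m and contact force between the fingers and mill below 0.02 N).
It fails at once if a bystander is knocked away by more than 50 mm (distance of any of canister_mid, mug_mid from where it was at the start of the episode above 0.05 m).
It also fails if it takes over 72 s, if anything falls off the work surface, if the arm or the gripper's body presses on something with over 40 N, if the wrist force passes 120 N, or if a joint passes its speed limit or range.

## Working session

There is one attempt and no reset: what is moved stays moved. The work goes in short steps, Python scripts to look and compute and a tool call to move; the robot and the scene stay as the last step left them, time stands still between calls to the robot, and variables do not carry over. Pictures are saved under pics/ and viewed, at most 10 in all, crops included, and the job is handed in when it is done.

Besides the shell and the picture viewer there is one more tool, called by a JSON object that holds its "method" and its "body", one argument or row to a line. jog_arm: Moves the arm, as the interface text tells. Its arguments: {"type":"object","properties":{"commands":{"type":"array","items":{"type":"array","items":{"type":"number"}}},"squeeze":{"type":"number"}},"required":["commands"]}

```bash
mkdir -p pics; cat > h.py <<'E'
import numpy as np, cv2
from workcell import get_state, camera, sign_off, tcp_to_tips
def pts(c):
    d=c["depth"];v,u=np.indices(d.shape)
    P=np.stack([(u-c["cx"])/c["fx"]*d,(v-c["cy"])/c["fy"]*d,d],-1)
    return (P-c["t"])@c["R"]   # world = R^T (Xc - t)
def save(c,n): cv2.imwrite("pics/"+n,c["color"][:,:,::-1])
def proj(c,X):
    p=c["R"]@np.array(X)+c["t"]; return c["fx"]*p[0]/p[2]+c["cx"],c["fy"]*p[1]/p[2]+c["cy"]
E
python3 - <<'E'
from h import *
a=camera("scene");b=camera("side")
save(a,"scene.png");save(b,"side.png")
np.savez("s0",**{k+n:np.array(c[k]) for n,c in(("a",a),("b",b)) for k in c})
print(get_state(),tcp_to_tips)
for c in(a,b): print(-c["R"].T@c["t"],c["R"][2],c["fx"],(c["depth"]>0).mean())
E
```

```text
{'clock': 0.1, 'joints': array([-1.43134927e+00,  1.31092206e-01,  1.48920495e+00, -3.64780522e-05,
        1.52296193e+00, -8.54276919e-02]), 'joint_vel': array([ 1.85736457e-04,  1.25419223e-03, -3.07935801e-03, -5.37614655e-05,
        1.43872296e-03, -8.96354439e-04]), 'effort': array([ 2.06390025e-03, -5.70949531e+01, -5.01939332e+01, -1.20208497e-04,
        8.15804699e-03,  3.07528957e-06]), 'position': array([ 0.13371756, -0.58442406,  0.24432638]), 'tcp_rot': array([-3.13992918e+00, -1.05886347e-04,  2.24876433e-01]), 'contact_force': array([ 0.56988494, -0.47880005, -0.01210905]), 'moment': array([-0.04695096, -0.01813125, -0.03417578]), 'grip_force': 0.0, 'opening': 0.08570999536498197} 0.014
[-0.41085573  0.66653091  0.9683831 ] [ 0.64482145 -0.47771563 -0.59665154] 535.6342051446835 0.9960331632653061
[0.45695919 1.1303381  0.61136391] [ 0.05851318 -0.91724245 -0.39400825] 448.20841889747265 0.9141921768707483
```

View pics/scene.png

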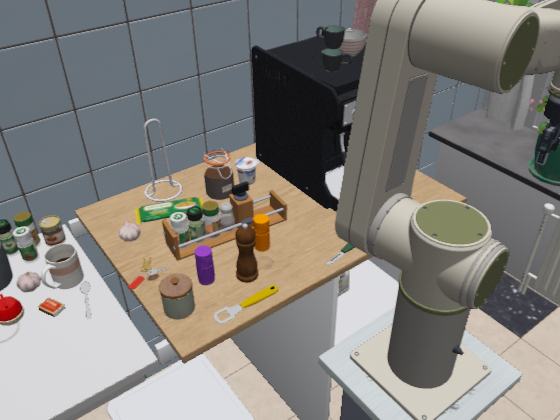

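View pics/side.png

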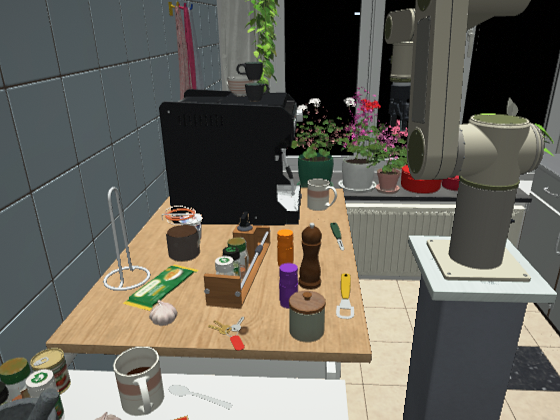

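The scene picture shows the rack from (168,245) to (287,212). The row from the left is white (179,220), black (195,215), green (210,210), and shaker (227,212), then the stop with the black knob at (242,190). The pepper mill is at (246,255). Look-alikes are the orange jar (262,232) and purple jar (205,265), both outside the row, and the canister is at (177,297). I'll check with one enlarged crop.

```bash
python3 - <<'E'
from h import *
z=np.load("s0.npz")
A={k[:-1]:z[k] for k in z.files if k[-1]=="a"};B={k[:-1]:z[k] for k in z.files if k[-1]=="b"}
i1=cv2.resize(A["color"][165:310,140:300],None,fx=2.5*1,fy=2.5,interpolation=cv2.INTER_CUBIC)
i2=cv2.resize(B["color"][185:345,185:345],None,fx=2.4,fy=2.4,interpolation=cv2.INTER_CUBIC)
h=max(i1.shape[0],i2.shape[0]);o=np.zeros((h,i1.shape[1]+i2.shape[1],3),np.uint8)
o[:i1.shape[0],:i1.shape[1]]=i1;o[:i2.shape[0],i1.shape[1]:]=i2
cv2.imwrite("pics/crop1.png",o[:,:,::-1])
for n,C in(("scene",A),("side",B)):
    P=pts(C)
    ok=C["depth"]>0
    for nm,(lo,hi) in dict(table=(-.01,.01),top=(.12,.2)).items():
        pass
    reg=ok&(P[...,0]>.2)&(P[...,0]<.8)&(P[...,1]>-.4)&(P[...,1]<.5)
    for lo,hi in((.16,.175),(.13,.15),(.115,.15),(.098,.112)):
        m=(reg&(P[...,2]>lo)&(P[...,2]<hi)).astype(np.uint8)
        k,l,s,_=cv2.connectedComponentsWithStats(m)
        print(n,lo,hi)
        for i in range(1,k):
            if s[i,4]>5:
                q=P[l==i]; print("  ",s[i,:5],q.mean(0).round(3),q.min(0).round(3),q.max(0).round(3),C["color"][l==i].mean(0).astype(int))
E
```

```text
scene 0.16 0.175
   [274 127  52  35 233] [ 0.674 -0.2    0.168] [ 0.564 -0.21   0.16 ] [ 0.799 -0.195  0.175] [18 18 20]
   [345 131   6   4  10] [ 0.646 -0.365  0.164] [ 0.643 -0.375  0.16 ] [ 0.65  -0.358  0.169] [27 27 30]
   [327 133  14   9  55] [ 0.647 -0.308  0.167] [ 0.641 -0.337  0.16 ] [ 0.653 -0.283  0.175] [21 22 25]
   [342 158   4   7  15] [ 0.524 -0.241  0.167] [ 0.518 -0.248  0.161] [ 0.535 -0.237  0.174] [54 52 50]
   [243 223   5   6  21] [0.451 0.143 0.166] [0.447 0.136 0.161] [0.456 0.148 0.17 ] [153 151 152]
scene 0.13 0.15
   [275 135  51  35 280] [ 0.67 -0.2   0.14] [ 0.564 -0.211  0.13 ] [ 0.798 -0.196  0.15 ] [18 18 20]
   [344 135   6   8  34] [ 0.647 -0.366  0.141] [ 0.64  -0.376  0.13 ] [ 0.654 -0.355  0.15 ] [31 30 31]
   [326 139  15  12  82] [ 0.648 -0.312  0.14 ] [ 0.641 -0.343  0.13 ] [ 0.654 -0.281  0.15 ] [23 25 27]
   [215 155  16   9  31] [0.785 0.001 0.135] [ 0.774 -0.029  0.131] [0.798 0.027 0.14 ] [202 163 146]
   [232 181  17  12 118] [0.63  0.041 0.14 ] [0.623 0.014 0.131] [0.645 0.066 0.149] [35 34 36]
   [236 230  20  14 164] [0.44  0.15  
[... 3287 characters left out ...]
2] [18 19 20]
   [233 225  24  11 184] [0.632 0.05  0.105] [0.604 0.017 0.098] [0.664 0.069 0.112] [121  92  67]
   [278 230  15   7  79] [0.525 0.05  0.1  ] [0.506 0.029 0.098] [0.544 0.069 0.102] [241 148  31]
   [215 242  31  27 308] [0.648 0.206 0.106] [0.619 0.131 0.098] [0.678 0.246 0.112] [112 123 109]
   [228 244   3   5   8] [0.658 0.151 0.109] [0.652 0.142 0.104] [0.662 0.167 0.112] [32 66 37]
   [302 246  18   8  73] [0.456 0.16  0.105] [0.435 0.147 0.098] [0.477 0.167 0.112] [43 29 17]
   [280 263  18  10 129] [0.507 0.237 0.1  ] [0.486 0.216 0.098] [0.526 0.256 0.102] [143  68 193]
   [306 292   3   2   6] [0.462 0.337 0.099] [0.46  0.334 0.099] [0.464 0.34  0.1  ] [140  94  55]
```

View pics/crop1.png

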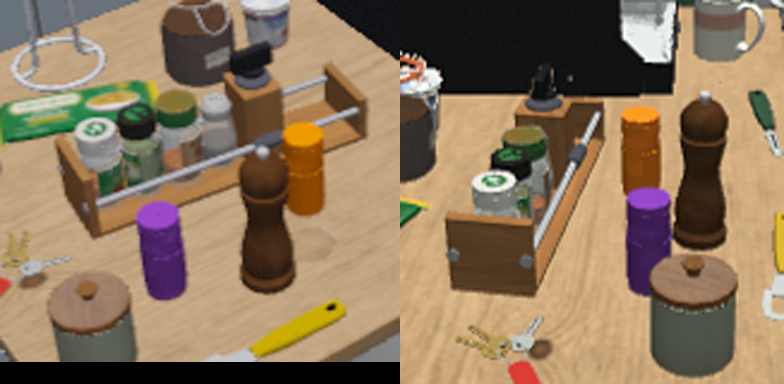

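The crop confirms the row order white, black, green, shaker, then the stop with the black wing knob. The brown mill with the silver nut stands in front, and the orange and purple jars are decoys. Next I'll fit the rack frame.

```bash
python3 - <<'E'
from h import *
z=np.load("s0.npz")
Q=[];col=[]
for s in "ab":
    C={k[:-1]:z[k] for k in z.files if k[-1]==s};P=pts(C);P=P[C["depth"]>0];Q.append(P);col.append(C["color"][C["depth"]>0])
def box(n,x,y,zz,cond=None):
    for s,P,c in zip("ab",Q,col):
        m=(P[:,0]>x[0])&(P[:,0]<x[1])&(P[:,1]>y[0])&(P[:,1]<y[1])&(P[:,2]>zz[0])&(P[:,2]<zz[1])
        if cond: m&=cond(c.astype(int))
        q=P[m]
        if len(q)<8: print(n,s,len(q));continue
        (cx,cy),(w,h),a=cv2.minAreaRect(q[:,:2].astype(np.float32)*1000)
        print(n,s,len(q),"c",round(cx,1),round(cy,1),"wh",round(w,1),round(h,1),"ang",round(a,1),"zmed",np.median(q[:,2]).round(4))
wood=lambda c:(c[:,0]-c[:,2]>30)
box("stop top",(.55,.7),(-.02,.1),(.101,.108),None)
box("wing top",(.58,.68),(-.02,.1),(.143,.152),lambda c:c.max(1)<90)
box("wing",(.58,.68),(-.02,.1),(.125,.152),lambda c:c.max(1)<90)
box("Lcheek top",(.55,.78),(.22,.32),(.079,.087),wood)
box("Rcheek top",(.55,.75),(-.15,0),(.055,.063),wood)
box("rail front",(.5,.75),(-.15,.32),(.042,.048),lambda c:(c.min(1)>120)&(c.max(1)-c.min(1)<40))
box("mill nut",(.4,.5),(.1,.2),(.16,.175))
box("mill head",(.4,.5),(.1,.2),(.12,.16))
box("white cap",(.6,.72),(.21,.27),(.096,.104),lambda c:c.min(1)>130)
box("shaker top",(.6,.7),(.06,.13),(.08,.094))
box("green cap",(.6,.7),(.06,.2),(.1,.109),lambda c:(c[:,1]>c[:,0]+10))
box("black cap",(.6,.7),(.12,.22),(.1,.109),lambda c:(c.max(1)<60))
E
```

```text
stop top a 115 c 630.7 40.7 wh 48.1 56.1 ang 80.7 zmed 0.1048
stop top b 110 c 634.4 42.7 wh 46.8 57.5 ang 83.8 zmed 0.1045
wing top a 45 c 631.5 41.8 wh 48.2 16.8 ang 89.0 zmed 0.145
wing top b 36 c 634.1 41.7 wh 44.4 12.3 ang 84.7 zmed 0.1453
wing a 136 c 630.6 40.7 wh 50.4 18.6 ang 88.7 zmed 0.1386
wing b 87 c 633.8 43.5 wh 47.6 14.0 ang 83.2 zmed 0.1403
Lcheek top a 96 c 656.3 252.1 wh 12.0 91.1 ang 83.6 zmed 0.0827
Lcheek top b 155 c 657.5 245.6 wh 29.9 83.3 ang 82.8 zmed 0.0827
Rcheek top a 74 c 618.8 -77.1 wh 13.8 86.4 ang 82.7 zmed 0.0583
Rcheek top b 35 c 606.8 -75.7 wh 14.5 56.5 ang 84.5 zmed 0.0592
rail front a 207 c 637.5 86.1 wh 317.9 85.4 ang 83.9 zmed 0.0446
rail front b 131 c 602.3 86.0 wh 310.1 7.4 ang 83.8 zmed 0.0453
mill nut a 21 c 452.2 142.0 wh 9.9 9.7 ang 59.5 zmed 0.1669
mill nut b 20 c 452.2 145.2 wh 12.5 8.4 ang 40.2 zmed 0.1669
mill head a 334 c 447.9 145.8 wh 47.9 39.7 ang 47.2 zmed 0.1456
mill head b 337 c 453.4 149.8 wh 48.1 38.3 ang 18.0 zmed 0.1432
white cap a 27 c 657.3 228.2 wh 28.8 45.5 ang 88.3 zmed 0.101
white cap b 6
shaker top a 126 c 637.0 90.3 wh 70.2 51.2 ang 79.0 zmed 0.0875
shaker top b 59 c 635.2 71.5 wh 23.1 51.3 ang 87.0 zmed 0.0882
green cap a 43 c 637.0 150.5 wh 61.8 18.9 ang 48.7 zmed 0.1039
green cap b 30 c 636.5 157.1 wh 42.7 40.5 ang 12.4 zmed 0.105
black cap a 48 c 634.9 177.7 wh 46.4 25.5 ang 76.6 zmed 0.1037
black cap b 52 c 642.6 167.0 wh 64.8 41.2 ang 86.2 zmed 0.1043
```

```bash
cat >> h.py <<'E'
from scipy.spatial.transform import Rotation as Ro
ry=-0.108; O=np.array([.6375,.0865]); Rk=np.array([[np.cos(ry),-np.sin(ry)],[np.sin(ry),np.cos(ry)]])
def r2w(x,y): return O+Rk@np.array([x,y])/1
def w2r(p): return Rk.T@(np.array(p)[:2]-O)
def delta(x,y,z,yaw):
    s=get_state();R=Ro.from_euler("xyz",s["tcp_rot"])
    T=Ro.from_euler("xyz",[np.pi,0,yaw])
    print("turn",(R.inv()*T).as_rotvec().round(3),"shift cm",(R.inv().apply(np.array([x,y,z])-s["position"])*100).round(2))
def st():
    s=get_state();print({k:np.round(s[k],4).tolist() for k in("clock","joints","position","tcp_rot","contact_force","moment","opening","grip_force")}, "rackxy",w2r(s["position"]).round(4))
E
python3 -c "
from h import *
delta(.632,.041,.25,1.463)"
```

```text
turn [-1.000e-03 -1.000e-03 -1.238e+00] shift cm [ 62.52 -49.86  -0.48]
```

{"method": "jog_arm", "body": {
  "commands": [
    [0, 0, -0.15, 3.9, -3.1, -0.5, 1],
    [0, 0, -0.3, 7.8, -6.2, -0.5, 1],
    [0, 0, -0.45, 12, -9.5, -0.5, 1],
    [0, 0, -0.6, 17, -13.5, -0.5, 1],
    [0, 0, -0.75, 22, -17.5, -0.5, 1],
    [0, 0, -0.9, 27, -21.5, -0.5, 1],
    [0, 0, -1.05, 32, -25.5, -0.5, 0.8],
    [0, 0, -1.2, 37, -29.5, -0.5, 0.7],
    [0, 0, -1.238, 42, -33.5, -0.5, 0.6],
    [0, 0, -1.238, 47, -37.5, -0.5, 0.5]
  ]
}}

```text
clock: 1.35
position: [0.5025, -0.1211, 0.2501]
tcp_rot: [-3.142, 0.0, 1.463]
contact_force: [0.9, -0.9, -0.6]
opening: 0.0428
grip_force: 0.0
```

```bash
python3 -c "
from h import *
st();delta(.632,.041,.25,1.463)"
```

```text
{'clock': 1.35, 'joints': [-0.3355, -0.0977, 1.7101, -0.0002, 1.5292, -0.2282], 'position': [0.5025, -0.1211, 0.2501], 'tcp_rot': [-3.1415, 0.0002, 1.4635], 'contact_force': [0.925, -0.9082, -0.5897], 'moment': [-0.0099, -0.0446, -0.0035], 'opening': 0.0428, 'grip_force': 0.0} rackxy [-0.1118 -0.2209]
turn [-0.  0.  0.] shift cm [17.5  11.14  0.  ]
```

{"method": "jog_arm", "body": {
  "commands": [
    [0, 0, 0, 4, 2.5, 0, 0.5],
    [0, 0, 0, 8.5, 5.5, 0, 0.5],
    [0, 0, 0, 13, 8.3, 0, 0.5],
    [0, 0, 0, 17.5, 11.1, 0, 0.5],
    [0, 0, 0, 17.5, 11.1, 0, 0.5]
  ]
}}

```text
clock: 1.98
position: [0.6316, 0.0423, 0.2485]
tcp_rot: [-3.139, -0.001, 1.467]
contact_force: [-1.6, -1.1, 0.5]
opening: 0.043
grip_force: 0.0
```

```bash
python3 - <<'E'
from h import *
st()
c=camera("wrist");save(c,"w1.png")
print(-c["R"].T@c["t"],c["R"][2],c["fx"])
P=pts(c);ok=c["depth"]>0;col=c["color"].astype(int)
m=ok&(P[...,2]>.138)&(P[...,2]<.152)&(col.max(2)<90)&(abs(P[...,0]-.632)<.06)&(abs(P[...,1]-.041)<.06)
q=P[m];print(m.sum(), cv2.minAreaRect(q[:,:2].astype(np.float32)*1000) if m.sum()>9 else "")
m=ok&(P[...,2]>.100)&(P[...,2]<.109)&(abs(P[...,0]-.632)<.06)&(abs(P[...,1]-.041)<.06)
q=P[m];print(m.sum(), cv2.minAreaRect(q[:,:2].astype(np.float32)*1000) if m.sum()>9 else "")
E
```

```text
{'clock': 1.975, 'joints': [-0.0145, 0.2199, 1.3825, 0.0008, 1.5415, 0.0896], 'position': [0.6316, 0.0423, 0.2485], 'tcp_rot': [-3.1393, -0.0006, 1.4667], 'contact_force': [-1.6383, -1.1087, 0.4586], 'moment': [0.0048, -0.012, 0.0057], 'opening': 0.043, 'grip_force': 0.0} rackxy [-0.0011 -0.0445]
[0.63981858 0.12536702 0.37749748] [-0.03462758 -0.32322111 -0.94568972] 320.4514826887344
987 ((633.9901123046875, 38.245849609375), (49.24793243408203, 12.986907958984375), 86.17889404296875)
1740 ((634.0831909179688, 38.006866455078125), (47.925148010253906, 57.97576904296875), 83.05925750732422)
```

View pics/w1.png

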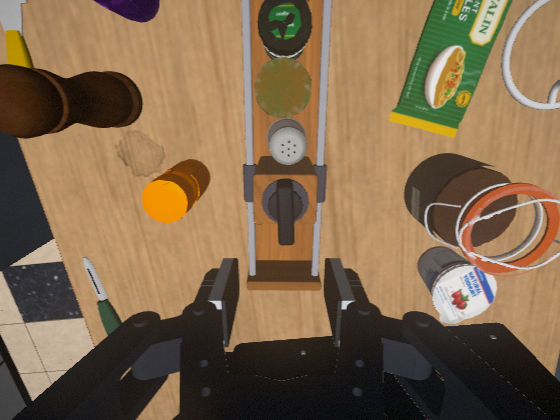

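The wrist view shows the knob wing at (286,205), the shaker at (288,140), green (283,87) and black (284,25). The rails run vertically at columns 249 and 321. Next I'll go down onto the knob.

```bash
sed -i 's/O=np.array(\[.6375,.0865\])/O=np.array([.6385,.086])/' h.py; python3 -c "
from h import *
st();delta(.634,.0385,.135,1.50)"
```

```text
{'clock': 2.025, 'joints': [-0.0169, 0.2177, 1.3843, -0.0001, 1.5419, 0.0885], 'position': [0.6309, 0.0405, 0.2488], 'tcp_rot': [-3.1393, 0.0003, 1.4654], 'contact_force': [-0.5561, -1.0333, -0.5914], 'moment': [0.005, -0.0165, 0.0186], 'opening': 0.0428, 'grip_force': 0.0} rackxy [-0.0027 -0.046 ]
turn [-0.002  0.    -0.035] shift cm [-0.17  0.36 11.38]
```

{"method": "jog_arm", "body": {
  "commands": [
    [0, 0, -0.035, -0.2, 0.35, 3, 0.5],
    [0, 0, -0.035, -0.2, 0.35, 7, 0.5],
    [0, 0, -0.035, -0.2, 0.35, 10, 0.5],
    [0, 0, -0.035, -0.2, 0.35, 11.5, 0.5],
    [0, 0, -0.035, -0.2, 0.35, 11.5, 0.2],
    [0, 0, -0.035, -0.2, 0.35, 11.5, 0],
    [0, 0, -0.035, -0.2, 0.35, 11.5, 0],
    [0, 0, -0.035, -0.2, 0.35, 11.5, 0]
  ],
  "squeeze": 50
}}

```text
clock: 3.02
position: [0.6342, 0.0362, 0.1368]
tcp_rot: [3.141, 0.001, 1.498]
contact_force: [-5.8, -2.5, 3.8]
opening: 0.0121
grip_force: 51.1
```

```bash
python3 -c "
from h import *
st()"
```

```text
{'clock': 3.025, 'joints': [-0.0233, 0.2952, 1.5009, -0.0007, 1.3451, 0.05], 'position': [0.6342, 0.0362, 0.1368], 'tcp_rot': [3.1411, 0.0006, 1.4977], 'contact_force': [-5.7897, -2.4817, 3.7747], 'moment': [-0.3258, 0.7992, 0.042], 'opening': 0.0121, 'grip_force': 51.0769} rackxy [ 0.0011 -0.0499]
```

{"method": "jog_arm", "body": {
  "commands": [
    [0, 0, -0.15, 0, 0, 0, 0],
    [0, 0, -0.3, 0, 0, 0, 0],
    [0, 0, -0.45, 0, 0, 0, 0],
    [0, 0, -0.6, 0, 0, 0, 0],
    [0, 0, -0.75, 0, 0, 0, 0],
    [0, 0, -0.9, 0, 0, 0, 0],
    [0, 0, -1.03, 0, 0, 0, 0],
    [0, 0, -1.16, 0, 0, 0, 0],
    [0, 0, -1.16, 0, 0, 0, 0],
    [0, 0, -1.16, 0, 0, 0, 0]
  ]
}}

```text
clock: 4.28
position: [0.6356, 0.0368, 0.1368]
tcp_rot: [3.14, 0.003, 2.655]
contact_force: [4.8, 1.2, 0.2]
opening: 0.0121
grip_force: 50.8
```

```bash
python3 -c "
from h import *
st()
p=get_state()['position'];q=p[:2]-Rk@np.array([0,.075]);delta(q[0],q[1],p[2],get_state()['tcp_rot'][2])"
```

```text
{'clock': 4.275, 'joints': [-0.0228, 0.2959, 1.5, 0.0002, 1.3421, -1.1071], 'position': [0.6356, 0.0368, 0.1368], 'tcp_rot': [3.1398, 0.0031, 2.655], 'contact_force': [4.7609, 1.2343, 0.1965], 'moment': [0.2792, -0.8684, -0.0115], 'opening': 0.0121, 'grip_force': 50.7773} rackxy [ 0.0024 -0.0492]
turn [0.002 0.003 0.   ] shift cm [-2.77 -6.97 -0.  ]
```

{"method": "jog_arm", "body": {
  "commands": [
    [0, 0, 0, -0.28, -0.7, 0, 0],
    [0, 0, 0, -0.65, -1.63, 0, 0],
    [0, 0, 0, -1.02, -2.56, 0, 0],
    [0, 0, 0, -1.39, -3.49, 0, 0],
    [0, 0, 0, -1.76, -4.42, 0, 0],
    [0, 0, 0, -2.13, -5.35, 0, 0],
    [0, 0, 0, -2.5, -6.28, 0, 0],
    [0, 0, 0, -2.77, -6.95, 0, 0],
    [0, 0, 0, -2.77, -6.95, 0, 0]
  ]
}}

```text
clock: 5.4
position: [0.6271, -0.0391, 0.1367]
tcp_rot: [3.142, 0.002, 2.656]
contact_force: [3.7, -2.6, 5.9]
opening: 0.0119
grip_force: 51.6
```

```bash
python3 -c "
from h import *
st()"
```

```text
{'clock': 5.4, 'joints': [-0.1435, 0.2758, 1.5242, -0.0008, 1.3392, -1.2284], 'position': [0.6271, -0.0391, 0.1367], 'tcp_rot': [3.1415, 0.0025, 2.6559], 'contact_force': [3.6638, -2.6421, 5.8932], 'moment': [-0.2051, -0.616, -0.0015], 'opening': 0.0119, 'grip_force': 51.6095} rackxy [ 0.0022 -0.1256]
```

{"method": "jog_arm", "body": {
  "commands": [
    [0, 0, 0, 0, 0, 0, 0.5],
    [0, 0, 0, 0, 0, 0, 0.5],
    [0, 0, 0, 0, 0, -3, 0.55],
    [0, 0, 0, 0, 0, -8, 0.6],
    [0, 0, 0.15, 0, 0, -11.3, 0.7],
    [0, 0, 0.3, 0, 0, -11.3, 0.7]
  ]
}}

```text
clock: 6.15
position: [0.6277, -0.0379, 0.2522]
tcp_rot: [3.139, 0.004, 2.353]
contact_force: [0.8, -0.3, -0.4]
opening: 0.0599
grip_force: 0.0
```

```bash
python3 -c "
from h import *
st();q=r2w(0,-.03);delta(q[0],q[1],.25,1.463)"
```

```text
{'clock': 6.15, 'joints': [-0.1417, 0.2003, 1.398, -0.0001, 1.5381, -0.9238], 'position': [0.6277, -0.0379, 0.2522], 'tcp_rot': [3.1385, 0.0042, 2.3529], 'contact_force': [0.7916, -0.2655, -0.4205], 'moment': [-0.0468, 0.0376, 0.0237], 'opening': 0.0599, 'grip_force': 0.0} rackxy [ 0.0026 -0.1243]
turn [0.005 0.003 0.89 ] shift cm [6.14 7.16 0.22]
```

{"method": "jog_arm", "body": {
  "commands": [
    [0, 0, 0.15, 1, 1.2, 0.2, 0.72],
    [0, 0, 0.3, 2, 2.4, 0.2, 0.72],
    [0, 0, 0.45, 3, 3.6, 0.2, 0.72],
    [0, 0, 0.6, 4, 4.8, 0.2, 0.72],
    [0, 0, 0.75, 5.1, 6, 0.2, 0.72],
    [0, 0, 0.89, 6.1, 7.2, 0.2, 0.72],
    [0, 0, 0.89, 6.1, 7.2, 0.2, 0.72],
    [0, 0, 0.89, 6.1, 7.2, 0.2, 0.72]
  ]
}}

```text
clock: 7.15
position: [0.6336, 0.0559, 0.2458]
tcp_rot: [-3.141, 0.0, 1.471]
contact_force: [0.1, -0.3, -0.7]
opening: 0.0617
grip_force: 0.0
```

```bash
cat >> h.py <<'E'
def look(name):
    st();c=camera("wrist");save(c,name)
    P=pts(c);ok=c["depth"]>0;col=c["color"].astype(int)
    r=(P[...,:2]-O)@Rk
    def rep(n,m):
        m=(m&ok).astype(np.uint8);k,l,s,_=cv2.connectedComponentsWithStats(m)
        for i in range(1,k):
            if s[i,4]>60:
                q=P[l==i];(cx,cy),w,a=cv2.minAreaRect(r[l==i].astype(np.float32)*1000)
                cc,rad=cv2.minEnclosingCircle(r[l==i].astype(np.float32)*1000)
                print(n,s[i,4],"rackmm",round(cx,1),round(cy,1),"wh",np.round(w,1),"ang",round(a,1),"circ",np.round(cc,1),round(rad,1),"z",np.median(q[:,2]).round(4))
    inr=(abs(r[...,0])<.06)&(abs(r[...,1])<.2)
    z=P[...,2];grey=(col.max(2)-col.min(2)<25)
    rep("wing",inr&(z>.14)&(z<.152)&(col.max(2)<90))
    rep("shaker top",inr&(z>.077)&(z<.094)&grey&(abs(r[...,0])<.03))
    rep("caps",inr&(z>.098)&(z<.11)&(abs(r[...,0])<.035))
    rep("rails",inr&(z>.04)&(z<.049)&grey&(abs(r[...,0])>.025))
    rep("mill",(z>.115)&(z<.185)&(col[...,0]-col[...,2]>15)&(abs(r[...,1])<.2)&(abs(r[...,0])<.25))
    return c
E
python3 -c "
from h import *
look('w2.png')"
```

```text
{'clock': 7.15, 'joints': [0.0076, 0.2283, 1.3777, -0.0004, 1.5367, 0.1075], 'position': [0.6336, 0.0559, 0.2458], 'tcp_rot': [-3.1405, 0.0005, 1.471], 'contact_force': [0.1481, -0.3316, -0.7489], 'moment': [0.0072, 0.0113, -0.0552], 'opening': 0.0617, 'grip_force': 0.0} rackxy [-0.0016 -0.0304]
wing 863 rackmm -0.3 -124.4 wh [13.3 48.3] ang 68.3 circ [-1.000e-01 -1.242e+02] 24.4 z 0.1458
shaker top 498 rackmm 2.5 -2.6 wh [31.7 33.6] ang 1.0 circ [ 3.3 -2.6] 16.9 z 0.0903
caps 264 rackmm 3.4 117.4 wh [28.1  5.5] ang 0.8 circ [  3.3 120.1] 14.0 z 0.1063
caps 137 rackmm -1.4 78.1 wh [14.4 39.5] ang 87.1 circ [-1.  84.8] 19.7 z 0.1038
caps 1504 rackmm 0.8 -123.6 wh [46.1 57.7] ang 89.0 circ [   0.6 -124.6] 35.4 z 0.1052
rails 2011 rackmm -34.9 -13.6 wh [295.2  13.4] ang 89.1 circ [-36.3 -13.6] 147.6 z 0.0458
rails 1945 rackmm 36.1 -4.4 wh [ 12.9 277.9] ang 0.4 circ [39.1 -4.4] 139.0 z 0.0459
mill 4438 rackmm -179.9 33.8 wh [49.6 32.3] ang 84.3 circ [-188.3   34.7] 24.9 z 0.1472
mill 1138 rackmm 186.2 -40.2 wh [88.5 31. ] ang 16.1 circ [189.7 -52.6] 44.3 z 0.1289
mill 961 rackmm 212.9 -71.5 wh [63.4 48.4] ang 72.0 circ [204.5 -68.4] 33.2 z 0.1284
mill 751 rackmm 172.1 -88.6 wh [25.2 73.2] ang 52.4 circ [178.8 -79.9] 36.6 z 0.1291
mill 1036 rackmm 1.8 -120.1 wh [19.6 49.4] ang 70.7 circ [   0.4 -124.4] 24.9 z 0.1356
```

View pics/w2.png

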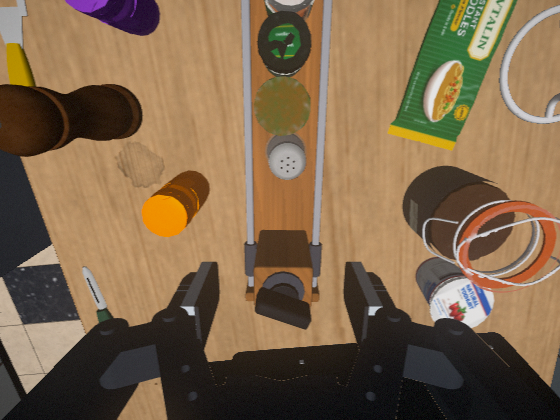

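Stop drawn to about 76 mm (stop centre at rack y -124). The shaker is at (287,160) and the green cap at (283,105). Next I'll locate the jar edges.

```bash
cat >> h.py <<'E'
def caps(c):
    # cast mask pixels of the caps onto their top planes
    h=cv2.cvtColor(c["color"],cv2.COLOR_RGB2HSV).astype(int);v,u=np.indices(h.shape[:2])
    P=pts(c);C=-c["R"].T@c["t"]
    d=np.stack([(u-c["cx"])/c["fx"],(v-c["cy"])/c["fy"],np.ones(u.shape)],-1)@c["R"]
    for n,zt,lo,hi in(("green",.113,.1,.12),("black",.113,.1,.12),("white",.108,.1,.12)): 
        pass
    z=P[...,2];r=(P[...,:2]-O)@Rk
    m=(abs(r[...,0])<.035)&(r[...,1]>-.09)&(r[...,1]<.17)&(z>.103)&(z<.125)
    k,l,s,_=cv2.connectedComponentsWithStats(m.astype(np.uint8))
    for i in range(1,k):
        if s[i,4]>150:
            b=l==i;q=r[b]*1000;print("cap",s[i],np.median(z[b]).round(4),"y",np.percentile(q[:,1],[1,99]).round(1),"x",np.percentile(q[:,0],[1,99]).round(1),c["color"][b].mean(0).astype(int))
E
python3 -c "
from h import *
c=camera('wrist');caps(c);P=pts(c)
for p in((283,105),(283,90),(283,125),(284,40),(284,72),(290,3)):
    q=P[p[1],p[0]];print(p,(w2r(q)*1000).round(1),q[2].round(4))"
```

```text
cap [272   0  35   8 181] 0.1071 y [115.1 119.2] x [-8.9 14. ] [161 154 150]
cap [ 258   11   53   62 2608] 0.1133 y [ 72.1 109.7] x [-19.   17.8] [55 64 43]
cap [ 254   76   57   60 2655] 0.1136 y [24.9 66.3] x [-22.6  19. ] [119  99  48]
(283, 105) [-1.  46.4] 0.1142
(283, 90) [-1.1 57.3] 0.1131
(283, 125) [-0.8 31.2] 0.1131
(284, 40) [-0.7 91.8] 0.113
(284, 72) [-0.3 71.1] 0.0972
(290, 3) [  3.5 116.7] 0.1073
```

```bash
python3 -c "
from h import *
st();q=r2w(.0015,-.0026);delta(q[0],q[1],.066,1.463)"
```

```text
{'clock': 7.25, 'joints': [0.0071, 0.2281, 1.3774, -0.0002, 1.5366, 0.1087], 'position': [0.6338, 0.0556, 0.2461], 'tcp_rot': [-3.1411, 0.0003, 1.4692], 'contact_force': [-0.1635, -0.2642, 0.5787], 'moment': [0.0201, -0.0359, -0.0048], 'opening': 0.0619, 'grip_force': 0.0} rackxy [-0.0014 -0.0307]
turn [-0.001  0.     0.006] shift cm [ 2.81  0.32 18.01]
```

{"method": "jog_arm", "body": {
  "commands": [
    [0, 0, 0.006, 1.4, 0.15, 0, 0.7],
    [0, 0, 0.006, 2.8, 0.3, 2, 0.7],
    [0, 0, 0.006, 2.8, 0.3, 7, 0.7],
    [0, 0, 0.006, 2.8, 0.3, 12, 0.7],
    [0, 0, 0.006, 2.8, 0.3, 15.5, 0.7],
    [0, 0, 0.006, 2.8, 0.3, 17.5, 0.7],
    [0, 0, 0.006, 2.8, 0.3, 17.5, 0.7]
  ]
}}

```text
clock: 8.12
position: [0.6383, 0.0843, 0.0689]
tcp_rot: [-3.138, 0.001, 1.462]
contact_force: [0.1, 0.1, 0.4]
opening: 0.0596
grip_force: 0.0
```

```bash
python3 -c "
from h import *
st();q=r2w(.0015,-.0026);delta(q[0],q[1],.066,1.463)"
```

```text
{'clock': 8.125, 'joints': [0.0517, 0.3908, 1.5141, 0.0001, 1.2406, 0.1601], 'position': [0.6383, 0.0843, 0.0689], 'tcp_rot': [-3.1377, 0.0005, 1.4624], 'contact_force': [0.0859, 0.1119, 0.4163], 'moment': [0.0132, 0.0234, 0.0024], 'opening': 0.0596, 'grip_force': 0.0} rackxy [-0.     -0.0017]
turn [-0.004  0.001 -0.001] shift cm [-0.09  0.15  0.29]
```

{"method": "jog_arm", "body": {
  "commands": [
    [0, 0, 0, -0.1, 0.1, 0.3, 0.7],
    [0, 0, 0, -0.1, 0.1, 0.3, 0.4],
    [0, 0, 0, -0.1, 0.1, 0.3, 0.4],
    [0, 0, 0, -0.1, 0.1, 0.3, 0.3],
    [0, 0, 0, -0.1, 0.1, 0.3, 0.3],
    [0, 0, 0, -0.1, 0.1, 0, 0.3],
    [0, 0, 0, -0.1, 0.1, -0.3, 0.3],
    [0, 0, 0, -0.1, 0.1, -0.3, 0.3]
  ],
  "squeeze": 25
}}

```text
clock: 9.12
position: [0.6407, 0.0827, 0.0743]
tcp_rot: [-3.141, 0.0, 1.462]
contact_force: [0.6, -0.1, -0.8]
opening: 0.0343
grip_force: 24.6
```

```bash
python3 -c "
from h import *
st();q=r2w(.0005,-.064);delta(q[0],q[1],.0695,1.463)"
```

```text
{'clock': 9.125, 'joints': [0.0491, 0.3865, 1.5089, -0.0, 1.2464, 0.1582], 'position': [0.6407, 0.0827, 0.0743], 'tcp_rot': [-3.1415, 0.0, 1.4617], 'contact_force': [0.6433, -0.0644, -0.7945], 'moment': [-0.0016, 0.0012, 0.0179], 'opening': 0.0343, 'grip_force': 24.6495} rackxy [ 0.0025 -0.003 ]
turn [-0.     0.    -0.001] shift cm [-6.1  -0.19  0.48]
```

```bash
python3 -c "
from h import *
c=look('w3.png');b=camera('side')
i=cv2.resize(b['color'][190:310,190:330],None,fx=2.8,fy=2.8,interpolation=cv2.INTER_CUBIC)
o=np.zeros((336,392+400,3),np.uint8);o[:,:392]=i;o[:300,392:]=cv2.resize(c['color'],(400,300));cv2.imwrite('pics/m3.png',o[:,:,::-1])"
```

```text
{'clock': 9.125, 'joints': [0.0491, 0.3865, 1.5089, -0.0, 1.2464, 0.1582], 'position': [0.6407, 0.0827, 0.0743], 'tcp_rot': [-3.1415, 0.0, 1.4617], 'contact_force': [0.6433, -0.0644, -0.7945], 'moment': [-0.0016, 0.0012, 0.0179], 'opening': 0.0343, 'grip_force': 24.6495} rackxy [ 0.0025 -0.003 ]
wing 6685 rackmm 1.8 10.0 wh [53.2 11.2] ang 0.9 circ [1.9 5.4] 26.6 z 0.1451
wing 2078 rackmm -50.3 7.3 wh [ 9.8 17.7] ang 56.8 circ [-52.2   4.4] 8.9 z 0.1436
wing 1690 rackmm 54.0 3.8 wh [12.2 11.6] ang 88.5 circ [54.1  3.7] 8.0 z 0.1435
shaker top 101 rackmm 10.3 63.0 wh [ 2.7 20.3] ang 54.7 circ [ 9.5 61.9] 10.2 z 0.0836
shaker top 1065 rackmm 19.5 3.8 wh [18.1 29.6] ang 30.7 circ [14.9  1.1] 15.2 z 0.0897
shaker top 1050 rackmm -12.6 2.6 wh [24.7 22.3] ang 39.0 circ [-14.2   0.9] 14.7 z 0.0892
caps 605 rackmm -0.9 62.7 wh [10.9 38.3] ang 85.2 circ [-1.3 57.3] 19.2 z 0.1062
caps 2533 rackmm 3.1 -2.4 wh [24.5 25.6] ang 62.9 circ [ 3.2 -2.3] 12.9 z 0.1002
caps 1068 rackmm -19.8 0.5 wh [17.6 26.8] ang 46.1 circ [-22.8  -2.6] 13.9 z 0.1046
caps 885 rackmm 22.7 -0.1 wh [26.4 15.3] ang 52.4 circ [25.  -2.2] 13.4 z 0.1034
rails 2085 rackmm -36.1 78.7 wh [82.1  8.4] ang 90.0 circ [-35.7  78.7] 41.2 z 0.0457
rails 4271 rackmm 37.5 52.9 wh [134.1   7.9] ang 89.8 circ [37.3 52.9] 67.1 z 0.0458
rails 233 rackmm -36.3 -11.7 wh [21.9  7.6] ang 88.4 circ [-39.7 -11.6] 11.0 z 0.0458
mill 304 rackmm 53.5 8.3 wh [ 2.5 16.8] ang 89.3 circ [53.5  8.6] 8.4 z 0.1191
mill 592 rackmm -57.1 8.4 wh [10.1  2.7] ang 2.4 circ [-57.1   8.4] 5.2 z 0.1456
```

View pics/m3.png

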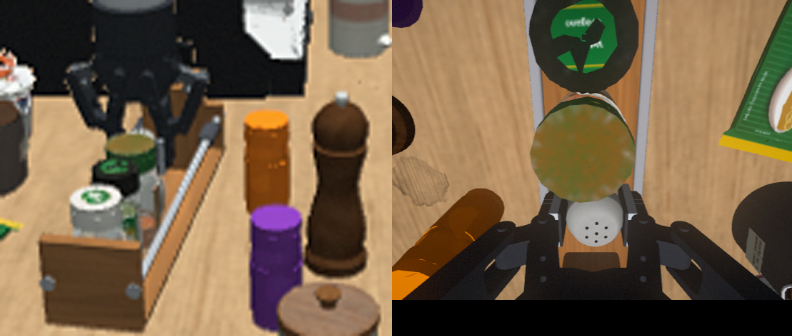

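Side view and wrist view: the fingers hold the shaker by its cap at wrist-inset pixel (597,222), and the row is undisturbed. I'll move it right slowly.

{"method": "jog_arm", "body": {
  "commands": [
    [0, 0, 0, 0, 0, -0.3, 0.3],
    [0, 0, 0, -0.5, 0, -0.3, 0.3],
    [0, 0, 0, -1.2, 0, -0.3, 0.3],
    [0, 0, 0, -1.9, 0, -0.3, 0.3]
  ]
}}

```text
clock: 9.72
position: [0.6385, 0.0632, 0.0772]
tcp_rot: [-3.141, 0.0, 1.462]
contact_force: [-0.8, -0.2, -1.4]
opening: 0.0343
grip_force: 24.7
```

```bash
python3 - <<'E'
from h import *
c=look("w4.png");P=pts(c);r=(P[...,:2]-O)@Rk
y0=get_state()["position"];yr=w2r(y0)[1]
col=c["color"].astype(int)
m=(abs(r[...,0])<.03)&(abs(r[...,1]-yr)<.03)&(P[...,2]>.04)&(P[...,2]<.12)
for lo in range(50,120,5):
    k=m&(P[...,2]*1000>=lo)&(P[...,2]*1000<lo+5)
    d=k&(col.max(2)<80)
    print(lo,k.sum(),d.sum(), np.round(np.percentile(r[k][:,0]*1000,[2,50,98]),0) if k.sum()>5 else "",np.round(np.percentile(r[k][:,1]*1000,[2,50,98]),0) if k.sum()>5 else "")
E
```

```text
{'clock': 9.725, 'joints': [0.0188, 0.3726, 1.5208, -0.0001, 1.2484, 0.128], 'position': [0.6385, 0.0632, 0.0772], 'tcp_rot': [-3.1414, 0.0001, 1.4616], 'contact_force': [-0.8478, -0.2252, -1.4007], 'moment': [0.0325, 0.0425, 0.0131], 'opening': 0.0343, 'grip_force': 24.6575} rackxy [ 0.0025 -0.0227]
wing 7173 rackmm 2.1 -9.3 wh [49.2  9.8] ang 0.2 circ [ 2.1 -6.7] 24.6 z 0.1461
wing 2915 rackmm -48.8 -13.9 wh [11.7 21.5] ang 50.2 circ [-51.9 -17.6] 10.8 z 0.145
wing 2482 rackmm 50.9 -14.8 wh [18.8 10.5] ang 48.5 circ [ 53.9 -17.5] 9.4 z 0.1446
wing 68 rackmm -23.4 -13.4 wh [4.7 1.8] ang 59.4 circ [-22.8 -13.8] 2.4 z 0.1488
shaker top 2752 rackmm 0.3 -15.8 wh [55.6 22.6] ang 20.4 circ [  0.5 -16.3] 29.5 z 0.0868
caps 961 rackmm 0.0 77.6 wh [39.8 14.8] ang 4.3 circ [-0.5 84.8] 19.9 z 0.104
caps 3365 rackmm 3.4 -21.1 wh [27.2 29.1] ang 78.1 circ [  3.3 -21.9] 14.7 z 0.1026
caps 798 rackmm -17.8 -20.3 wh [13.1 27.4] ang 30.4 circ [-21.6 -22.5] 13.7 z 0.1025
caps 790 rackmm 21.7 -20.4 wh [26.9 12.1] ang 62.4 circ [ 24.6 -21.8] 13.6 z 0.1025
caps 92 rackmm -32.5 -16.3 wh [4.8 2.1] ang 7.3
[... 469 characters left out ...]
mm 26.3 -10.1 wh [ 2.1 10.6] ang 19.2 circ [ 25.9 -10.2] 5.3 z 0.1472
50 389 82 [-19.   1.  21.] [-17.  -4.  -1.]
55 428 3 [-17.   0.  20.] [-16.  -5.  -1.]
60 432 0 [-16.   1.  19.] [-14.  -5.  -2.]
65 541 57 [-19.   1.  23.] [-16.  -7.  -3.]
70 774 263 [-26.  -1.  28.] [-22. -11.  -4.]
75 803 325 [-27.  -0.  29.] [-22. -12.  -5.]
80 675 607 [-28.  -2.  29.] [-26. -12.  -6.]
85 806 737 [-28.  -2.  29.] [-30. -12.  -5.]
90 1201 625 [-27.   1.  28.] [-30. -12.  -6.]
95 1763 466 [-22.   2.  25.] [-30. -12.  -7.]
100 3661 781 [-19.   3.  23.] [-33. -19. -10.]
105 533 485 [-28. -17.  29.] [-28. -11.  -9.]
110 687 687 [-29. -18.  29.] [-16. -11.  -9.]
115 734 734 [-30. -17.  30.] [-18. -11. -10.]
```

{"method": "jog_arm", "body": {
  "commands": [
    [0, 0, 0, -0.7, 0.05, 0, 0.3],
    [0, 0, 0, -1.5, 0.1, 0, 0.3],
    [0, 0, 0, -2.3, 0.1, 0, 0.3],
    [0, 0, 0, -3.1, 0.15, 0, 0.3],
    [0, 0, 0, -3.8, 0.15, 0, 0.3],
    [0, 0, 0, -4.15, 0.15, 0, 0.3],
    [0, 0, 0, -4.15, 0.15, 0.4, 0.3],
    [0, 0, 0, -4.15, 0.15, 0.8, 0.3],
    [0, 0, 0, -4.15, 0.15, 0.8, 0.3]
  ]
}}

```text
clock: 10.9
position: [0.636, 0.0229, 0.0702]
tcp_rot: [3.141, -0.0, 1.462]
contact_force: [-3.3, 0.5, 7.6]
opening: 0.0348
grip_force: 25.9
```

```bash
python3 -c "
from h import *
st()"
```

```text
{'clock': 10.9, 'joints': [-0.0446, 0.3671, 1.5418, 0.0003, 1.2321, 0.0638], 'position': [0.636, 0.0229, 0.0702], 'tcp_rot': [3.141, -0.0003, 1.4622], 'contact_force': [-3.285, 0.5232, 7.5984], 'moment': [0.0523, 0.5942, -0.0555], 'opening': 0.0348, 'grip_force': 25.8516} rackxy [ 0.0043 -0.063 ]
```

{"method": "jog_arm", "body": {
  "commands": [
    [0, 0, 0, 0, 0, 0, 0.6],
    [0, 0, 0, 0, 0, 0, 0.65],
    [0, 0, 0, 0, 0, 0, 0.65],
    [0, 0, 0, 0, 0, -2, 0.65],
    [0, 0, 0, 0, 0, -6, 0.65],
    [0, 0, 0, 0.8, 0, -12, 0.7],
    [0, 0, 0, 1.6, 0, -18, 0.7],
    [0, 0, 0, 1.6, 0, -18, 0.7]
  ]
}}

```text
clock: 11.9
position: [0.641, 0.0389, 0.2592]
tcp_rot: [3.127, -0.001, 1.462]
contact_force: [1.2, 0.2, -0.7]
opening: 0.0596
grip_force: 0.0
```

```bash
python3 -c "
from h import *
c=look('w5.png');caps(c)
P=pts(c);m=(P[...,2]>.094)&(P[...,2]<.102);r=(P[...,:2]-O)@Rk*1000
m&=(abs(r[...,0])<30)&(r[...,1]<-35)&(r[...,1]>-95);print(m.sum(),r[m].min(0),r[m].max(0),np.median(r[m],0))
s=camera('scene');Q=pts(s)
for z0,z1 in((.16,.175),(.123,.155)):
    k=(abs(Q[...,0]-.45)<.04)&(abs(Q[...,1]-.145)<.04)&(Q[...,2]>z0)&(Q[...,2]<z1);print(Q[k].min(0),Q[k].max(0))
"
```

```text
{'clock': 11.9, 'joints': [-0.0193, 0.2253, 1.3569, 0.0002, 1.5452, 0.089], 'position': [0.641, 0.0389, 0.2592], 'tcp_rot': [3.1275, -0.0015, 1.4625], 'contact_force': [1.1595, 0.2458, -0.7494], 'moment': [0.039, 0.0316, 0.008], 'opening': 0.0596, 'grip_force': 0.0} rackxy [ 0.0075 -0.0466]
wing 823 rackmm -0.1 -124.9 wh [13.9 48.8] ang 68.3 circ [   0.  -124.5] 24.6 z 0.1459
shaker top 465 rackmm 3.4 -62.7 wh [33.2 32.5] ang 23.0 circ [  3.5 -63.3] 17.1 z 0.0896
caps 158 rackmm 2.3 77.2 wh [37.8 13. ] ang 9.5 circ [ 1.3 83.5] 18.9 z 0.1037
caps 1362 rackmm 0.5 -124.0 wh [46.3 58.1] ang 89.4 circ [   0.5 -124.6] 35.5 z 0.1053
rails 1735 rackmm -35.3 -11.4 wh [265.9  13.9] ang 89.5 circ [-37.3 -11.4] 133.0 z 0.0458
rails 1661 rackmm 38.8 0.6 wh [242.6  12.7] ang 89.3 circ [36.   0.6] 121.3 z 0.0459
rails 113 rackmm 40.6 -135.4 wh [50.4  7.3] ang 82.2 circ [  39.7 -135.3] 25.3 z 0.0472
mill 3719 rackmm -178.2 32.3 wh [49.2 29. ] ang 77.3 circ [-188.1   34.6] 24.7 z 0.1452
mill 1015 rackmm 178.8 -39.7 wh [74.4 24.7] ang 21.3 circ [182.6 -49.4] 37.2 z 0.1289
mill 887 rackmm 213.5 -69.9 wh [62.9 47.3] ang 78.3 circ [204.5 -68.4] 33.1 z 0.1284
mill 87 rackmm 228.6 -62.7 wh [16.6 46.7] ang 6.3 circ [221.  -63.6] 23.3 z 0.1364
mill 761 rackmm 174.3 -88.0 wh [28.3 74.4] ang 56.5 circ [180.2 -79. ] 37.2 z 0.1291
mill 974 rackmm 2.1 -121.0 wh [21.3 50.1] ang 68.5 circ [   0.5 -125. ] 25.2 z 0.1373
cap [ 242    0   53   53 2291] 0.1133 y [ 71.9 104.7] x [-19.2  18.4] [51 62 40]
cap [ 240   55   55   60 2557] 0.1135 y [24.8 66.1] x [-22.4  18.9] [120 100  46]
452 [ -8.90577302 -74.98666227] [ 15.31813271 -51.21134303] [  3.62086773 -62.74602428]
[0.44097511 0.13416794 0.16008166] [0.45569449 0.14725776 0.17235385]
[0.4272729  0.12046808 0.12310798] [0.47109181 0.16712456 0.15497731]
```

View pics/w5.png

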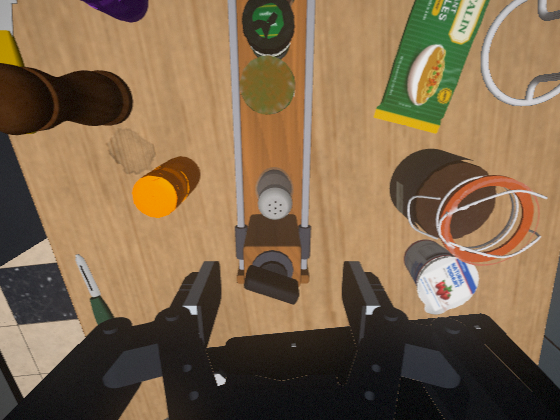

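The shaker stands upright at (275,203), moved 60 mm. The gap to the green jar (267,85) is about 64 mm, with its centre near rack y -9 mm. Now the mill.

```bash
python3 -c "
from h import *
st();delta(.454,.143,.29,1.463)"
```

```text
{'clock': 12.0, 'joints': [-0.02, 0.23, 1.3647, -0.0, 1.5431, 0.0888], 'position': [0.6381, 0.0384, 0.2519], 'tcp_rot': [3.1378, -0.0003, 1.462], 'contact_force': [-0.7928, 0.4831, -0.1539], 'moment': [0.0235, -0.0455, 0.0118], 'opening': 0.0599, 'grip_force': 0.0} rackxy [ 0.0048 -0.0473]
turn [ 0.004 -0.    -0.001] shift cm [  8.4  -19.43  -3.88]
```

{"method": "jog_arm", "body": {
  "commands": [
    [0, 0, 0, 0.5, -1, -1.5, 0.8],
    [0, 0, 0, 1.5, -4, -3.9, 0.9],
    [0, 0, 0, 3.5, -8, -3.9, 1],
    [0, 0, 0, 5.2, -12, -3.9, 1],
    [0, 0, 0, 7, -16, -3.9, 1],
    [0, 0, 0, 8.4, -19.4, -3.9, 1],
    [0, 0, 0, 8.4, -19.4, -3.9, 1],
    [0, 0, 0, 8.4, -19.4, -3.9, 1]
  ]
}}

```text
clock: 13.0
position: [0.4534, 0.1429, 0.2881]
tcp_rot: [-3.141, 0.0, 1.462]
contact_force: [0.0, 0.3, 0.1]
opening: 0.0852
grip_force: 0.0
```

```bash
python3 -c "
from h import *
st();c=camera('wrist');save(c,'w6.png');P=pts(c)
for z0,z1 in((.1625,.173),(.125,.16),(.14,.15)):
    k=(abs(P[...,0]-.45)<.05)&(abs(P[...,1]-.145)<.05)&(P[...,2]>z0)&(P[...,2]<z1)
    q=P[k];print(k.sum(),q.min(0).round(4),q.max(0).round(4),cv2.minEnclosingCircle(q[:,:2].astype(np.float32)*1000))
st()"
```

```text
{'clock': 13.0, 'joints': [0.1975, -0.2259, 1.7558, -0.0002, 1.6121, 0.3062], 'position': [0.4534, 0.1429, 0.2881], 'tcp_rot': [-3.1413, 0.0003, 1.4621], 'contact_force': [0.0184, 0.3301, 0.1325], 'moment': [-0.0065, -0.0005, 0.0171], 'opening': 0.0852, 'grip_force': 0.0} rackxy [-0.1901  0.0366]
169 [0.4477 0.136  0.164 ] [0.4594 0.1471 0.1723] ((453.4895935058594, 141.294921875), 6.036008358001709)
2157 [0.4293 0.1167 0.1321] [0.4783 0.1658 0.16  ] ((453.7810363769531, 140.96229553222656), 25.002534866333008)
660 [0.4293 0.1167 0.14  ] [0.4783 0.1658 0.15  ] ((454.11614990234375, 141.0673828125), 24.865633010864258)
{'clock': 13.05, 'joints': [0.1969, -0.225, 1.7551, -0.0002, 1.6121, 0.3062], 'position': [0.4538, 0.1427, 0.2881], 'tcp_rot': [-3.1412, 0.0004, 1.4615], 'contact_force': [1.5085, -0.6128, -0.339], 'moment': [0.0089, 0.0581, -0.0361], 'opening': 0.0852, 'grip_force': 0.0} rackxy [-0.1898  0.0364]
```

{"method": "jog_arm", "body": {
  "commands": [
    [0, 0, 0, -0.15, 0, 4, 1],
    [0, 0, 0, -0.15, 0, 9, 1],
    [0, 0, 0, -0.15, 0, 13, 1],
    [0, 0, 0, -0.15, 0, 15, 1],
    [0, 0, 0, -0.15, 0, 15, 1],
    [0, 0, 0, -0.15, 0, 15, 0.6],
    [0, 0, 0, -0.15, 0, 15, 0.4],
    [0, 0, 0, -0.15, 0, 15, 0.4],
    [0, 0, 0, -0.15, 0, 15, 0.4]
  ],
  "squeeze": 45
}}

```text
clock: 14.18
position: [0.4549, 0.1417, 0.1403]
tcp_rot: [3.138, -0.001, 1.462]
contact_force: [0.4, -0.8, 5.3]
opening: 0.0462
grip_force: 46.3
```

```bash
python3 -c "
from h import *
st()"
```

```text
{'clock': 14.175, 'joints': [0.1944, -0.1357, 1.949, -0.0001, 1.3247, 0.3034], 'position': [0.4549, 0.1417, 0.1403], 'tcp_rot': [3.1381, -0.001, 1.4619], 'contact_force': [0.439, -0.799, 5.3458], 'moment': [-0.0588, 0.0209, 0.0577], 'opening': 0.0462, 'grip_force': 46.309} rackxy [-0.1885  0.0356]
```

{"method": "jog_arm", "body": {
  "commands": [
    [0, 0, 0, 0, 0, -1, 0.4],
    [0, 0, 0, 0, 0, -4, 0.4],
    [0, 0, 0, 0, 0, -8, 0.4],
    [0, 0, 0, 0, 0, -12, 0.4],
    [0, 0, 0, 0, 0, -13.5, 0.4],
    [0, 0, 0, 0, 0, -13.5, 0.4]
  ]
}}

```text
clock: 14.92
position: [0.4539, 0.1416, 0.2739]
tcp_rot: [3.14, -0.001, 1.462]
contact_force: [-0.5, -0.4, -2.8]
opening: 0.0462
grip_force: 46.7
```

```bash
python3 -c "
from h import *
st();q=r2w(.0005,-.009);delta(q[0],q[1],.273,1.463)"
```

```text
{'clock': 14.925, 'joints': [0.1945, -0.2244, 1.7801, 0.0, 1.5842, 0.3035], 'position': [0.4539, 0.1416, 0.2739], 'tcp_rot': [3.14, -0.0005, 1.4618], 'contact_force': [-0.5242, -0.3977, -2.7509], 'moment': [-0.0169, -0.0034, 0.0226], 'opening': 0.0462, 'grip_force': 46.7453} rackxy [-0.1895  0.0354]
turn [ 0.002 -0.001 -0.001] shift cm [-4.42 19.    0.12]
```

{"method": "jog_arm", "body": {
  "commands": [
    [0, 0, 0, -0.3, 1.3, 0, 0.4],
    [0, 0, 0, -1, 4.3, 0, 0.4],
    [0, 0, 0, -1.8, 7.8, 0, 0.4],
    [0, 0, 0, -2.7, 11.5, 0, 0.4],
    [0, 0, 0, -3.5, 15, 0, 0.4],
    [0, 0, 0, -4.1, 17.6, 0, 0.4],
    [0, 0, 0, -4.4, 19, 0, 0.4],
    [0, 0, 0, -4.4, 19, 0, 0.4],
    [0, 0, 0, -4.4, 19, 0, 0.4],
    [0, 0, 0, -4.4, 19, 0, 0.4]
  ]
}}

```text
clock: 16.18
position: [0.6371, 0.0773, 0.2729]
tcp_rot: [-3.141, 0.0, 1.462]
contact_force: [0.2, -0.0, -3.3]
opening: 0.0461
grip_force: 47.1
```

```bash
python3 - <<'E'
from h import *
st();c=camera("wrist");save(c,"w7.png");P=pts(c);r=(P[...,:2]-O)@Rk*1000;z=P[...,2]*1000
col=c["color"].astype(int)
br=(col[...,0]-col[...,2]>15)&(col.max(2)<130)
for z0,z1 in((285,305),(262,290),(180,200),(150,175),(135,150),(125,138)):
    k=(z>z0)&(z<z1)&(abs(r[...,0])<60)&(abs(r[...,1]+9)<45)&br
    if k.sum()>20: print(z0,z1,k.sum(),np.percentile(r[k],[1,99],axis=0).round(1).tolist(),cv2.minEnclosingCircle(r[k].astype(np.float32)))
caps(c)
m=(z>92)&(z<102)&(abs(r[...,0])<30)&(r[...,1]<-35)&(r[...,1]>-95);print(m.sum(),r[m].min(0) if m.any() else"")
s=camera("side");save(s,"s7.png")
for n,C in(("side",s),("scene",camera("scene"))):
    P=pts(C);r=(P[...,:2]-O)@Rk*1000;z=P[...,2]*1000
    for z0,z1 in((124,140),(140,170),(180,200),(200,230)):
        k=(z>z0)&(z<z1)&(abs(r[...,0])<60)&(abs(r[...,1]+9)<50)&(C["depth"]>0)
        if k.sum()>8:print(n,z0,z1,k.sum(),np.percentile(r[k],[2,98],axis=0).round(1).tolist())
E
```

```text
{'clock': 16.175, 'joints': [0.0409, 0.2344, 1.3217, 0.0001, 1.5862, 0.1495], 'position': [0.6371, 0.0773, 0.2729], 'tcp_rot': [-3.1409, 0.0, 1.4622], 'contact_force': [0.1853, -0.0236, -3.2536], 'moment': [0.006, 0.0581, -0.037], 'opening': 0.0461, 'grip_force': 47.117} rackxy [-0.0005 -0.0088]
285 305 4733 [[-36.8, -21.8], [34.1, 8.1]] ((-2.2328243255615234, -2.7279281616210938), 44.65694046020508)
262 290 7255 [[-36.0, -21.2], [34.0, 15.0]] ((-0.9523658752441406, -2.926856517791748), 36.54253387451172)
180 200 1116 [[-23.6, -10.9], [24.5, 15.6]] ((0.5444950461387634, -8.15756607055664), 25.270828247070312)
150 175 360 [[-25.0, -1.8], [25.3, 17.7]] ((0.33077335357666016, -1.355393648147583), 25.733184814453125)
135 150 565 [[-26.4, -4.8], [28.2, 19.6]] ((1.052870750427246, -5.836616516113281), 28.224525451660156)
125 138 30 [[-22.6, 7.3], [20.7, 19.6]] ((-1.0532293319702148, 9.25580883026123), 22.146257400512695)
cap [ 261    0   52   46 1990] 0.1081 y [116.1 146.8] x [-16.2  23.2] [164 175 154]
cap [ 258   50   48   51 1910] 0.1133 y [ 72.4 109.6] x [-19.2  18. ] [64 72 49]
cap [ 255  105   51   52 2057] 0.1135 y [24.6 66.7] x [-22.2  19.3] [126 105  50]
0 
side 124 140 51 [[-26.2, -8.5], [23.9, 21.2]]
side 140 170 234 [[-25.3, -10.6], [26.5, 22.4]]
side 180 200 157 [[-22.5, -10.9], [22.5, 17.8]]
side 200 230 173 [[-18.0, -7.6], [16.4, 13.4]]
scene 124 140 38 [[-28.7, -27.7], [1.5, 20.0]]
scene 140 170 201 [[-29.2, -30.6], [5.8, 20.2]]
scene 180 200 139 [[-25.5, -28.8], [6.8, 15.7]]
scene 200 230 139 [[-22.6, -22.7], [3.2, 11.1]]
```

View pics/w7.png

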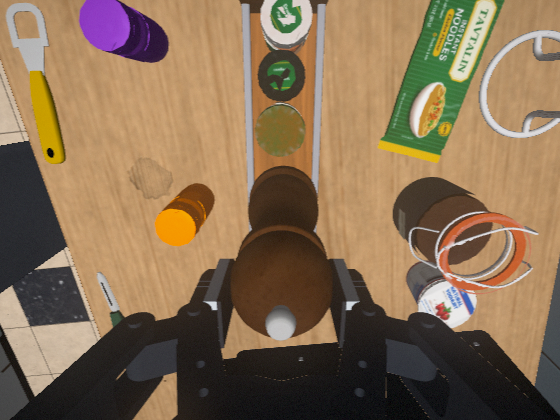

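The mill hangs upright over the gap: foot edge at (283,168), green cap (280,130). Clearance is about 3 mm each side. Lowering in stages.

{"method": "jog_arm", "body": {
  "commands": [
    [0, 0, 0, 0, 0, 1, 0.4],
    [0, 0, 0, 0, 0, 2, 0.4],
    [0, 0, 0, 0, 0, 3, 0.4],
    [0, 0, 0, 0, 0, 4, 0.4],
    [0, 0, 0, 0, 0, 5, 0.4],
    [0, 0, 0, 0, 0, 5, 0.4]
  ]
}}

```text
clock: 17.08
position: [0.6369, 0.0771, 0.2218]
tcp_rot: [-3.139, 0.0, 1.462]
contact_force: [-0.6, -0.6, -2.0]
opening: 0.046
grip_force: 47.1
```

```bash
python3 -c "
from h import *
c=camera('wrist');caps(c);P=pts(c);r=(P[...,:2]-O)@Rk*1000;z=P[...,2]*1000;h=c['color'].astype(int)
for a,b in((82,98),(98,115)):
    k=(z>a)&(z<b)&(abs(r[...,0])<45)&(abs(r[...,1]+9)<34)&(h.max(2)<130)
    if k.sum()>20:print(a,k.sum(),np.percentile(r[k],[1,99],axis=0).round(1).tolist())
st()"
```

```text
cap [ 257    0   63   34 1643] 0.108 y [115.5 134.1] x [-16.   22.6] [176 182 165]
cap [ 253   39   58   63 2866] 0.1133 y [ 72.5 109.8] x [-19.   17.9] [62 71 48]
cap [ 250  106   61   63 2977] 0.1135 y [24.8 66.9] x [-22.5  19. ] [127 107  51]
cap [249 175  70  37 363] 0.12 y [-5.5 17.4] x [-25.3  26.6] [65 48 34]
82 468 [[-27.2, -5.3], [27.7, 19.0]]
98 205 [[-20.9, 1.8], [24.0, 24.8]]
{'clock': 17.125, 'joints': [0.0405, 0.2543, 1.3896, -0.0, 1.4988, 0.1495], 'position': [0.6373, 0.077, 0.2227], 'tcp_rot': [-3.1406, 0.0002, 1.4618], 'contact_force': [0.6502, 0.6737, -1.6605], 'moment': [0.0451, 0.0196, -0.0455], 'opening': 0.0458, 'grip_force': 47.1172} rackxy [-0.0002 -0.009 ]
```

Clear. Next I'll lower it the rest of the way.

{"method": "jog_arm", "body": {
  "commands": [
    [0, 0, 0, 0, 0, 1, 0.4],
    [0, 0, 0, 0, 0, 2, 0.4],
    [0, 0, 0, 0, 0, 3, 0.4],
    [0, 0, 0, 0, 0, 3.5, 0.4],
    [0, 0, 0, 0, 0, 3.5, 0.4]
  ]
}}

```text
clock: 17.75
position: [0.6372, 0.0771, 0.1875]
tcp_rot: [-3.14, 0.0, 1.462]
contact_force: [-0.2, -0.3, -2.3]
opening: 0.0459
grip_force: 47.1
```

```bash
python3 -c "
from h import *
st()"
```

```text
{'clock': 17.75, 'joints': [0.0405, 0.2745, 1.4304, 0.0, 1.4378, 0.1495], 'position': [0.6372, 0.0771, 0.1875], 'tcp_rot': [-3.1404, 0.0002, 1.4618], 'contact_force': [-0.1851, -0.2571, -2.3265], 'moment': [0.008, -0.0171, -0.0249], 'opening': 0.0459, 'grip_force': 47.1225} rackxy [-0.0003 -0.009 ]
```

{"method": "jog_arm", "body": {
  "commands": [
    [0, 0, 0, 0, 0, 0.8, 0.4],
    [0, 0, 0, 0, 0, 1.6, 0.4],
    [0, 0, 0, 0, 0, 2.4, 0.4],
    [0, 0, 0, 0, 0, 3.2, 0.4],
    [0, 0, 0, 0, 0, 3.7, 0.4],
    [0, 0, 0, 0, 0, 3.9, 0.4],
    [0, 0, 0, 0, 0, 3.9, 0.4]
  ]
}}

```text
clock: 18.62
position: [0.6376, 0.0771, 0.1493]
tcp_rot: [3.142, -0.0, 1.462]
contact_force: [0.4, -0.8, -1.8]
opening: 0.0462
grip_force: 47.1
```

```bash
python3 -c "
from h import *
st()"
```

```text
{'clock': 18.625, 'joints': [0.0405, 0.3028, 1.4679, 0.0, 1.3708, 0.1495], 'position': [0.6376, 0.0771, 0.1493], 'tcp_rot': [3.1415, -0.0, 1.4618], 'contact_force': [0.4303, -0.8257, -1.8037], 'moment': [0.0083, -0.0826, -0.0039], 'opening': 0.0462, 'grip_force': 47.119} rackxy [ 0.0001 -0.0089]
```

{"method": "jog_arm", "body": {
  "commands": [
    [0, 0, 0, 0, 0, 0.1, 0.4],
    [0, 0, 0, 0, 0, 0.2, 0.4],
    [0, 0, 0, 0, 0, 0.2, 0.4]
  ]
}}

```text
clock: 19.0
position: [0.6381, 0.0772, 0.1484]
tcp_rot: [3.14, -0.0, 1.462]
contact_force: [-1.5, 0.1, 5.3]
opening: 0.0459
grip_force: 47.5
```

{"method": "jog_arm", "body": {
  "commands": [
    [0, 0, 0, 0, 0, 0, 0.6],
    [0, 0, 0, 0, 0, 0, 0.85],
    [0, 0, 0, 0, 0, 0, 0.85],
    [0, 0, 0, 0, 0, -1.5, 0.85],
    [0, 0, 0, 0, 0, -5, 0.85],
    [0, 0, 0, 0, 0, -10, 0.85],
    [0, 0, 0, 0, 0, -12, 0.85]
  ]
}}

```text
clock: 19.88
position: [0.6392, 0.0772, 0.2728]
tcp_rot: [3.135, -0.001, 1.462]
contact_force: [0.5, -0.1, 0.1]
opening: 0.0726
grip_force: 0.0
```

```bash
python3 -c "
from h import *
st();q=r2w(.0005,-.1245);delta(q[0],q[1],.27,2.663)"
```

```text
{'clock': 19.875, 'joints': [0.0405, 0.2329, 1.3235, 0.0, 1.5784, 0.1495], 'position': [0.6392, 0.0772, 0.2728], 'tcp_rot': [3.1348, -0.0011, 1.4618], 'contact_force': [0.4802, -0.0992, 0.1287], 'moment': [-0.0049, -0.0508, -0.0444], 'opening': 0.0726, 'grip_force': 0.0} rackxy [ 0.0017 -0.0087]
turn [ 0.007  0.003 -1.201] shift cm [-11.58  -0.11   0.27]
```

{"method": "jog_arm", "body": {
  "commands": [
    [0, 0, -0.15, -1, 0, 0.3, 0.7],
    [0, 0, -0.3, -3, 0, 0.3, 0.6],
    [0, 0, -0.45, -5, 0, 0.3, 0.5],
    [0, 0, -0.6, -7, 0, 0.3, 0.5],
    [0, 0, -0.75, -9, 0, 0.3, 0.5],
    [0, 0, -0.9, -11, 0, 0.3, 0.5],
    [0, 0, -1.05, -11.6, -0.1, 0.3, 0.5],
    [0, 0, -1.2, -11.6, -0.1, 0.3, 0.5],
    [0, 0, -1.2, -11.6, -0.1, 0.3, 0.5],
    [0, 0, -1.2, -11.6, -0.1, 0.3, 0.5]
  ]
}}

```text
clock: 21.12
position: [0.624, -0.038, 0.2644]
tcp_rot: [-3.142, -0.0, 2.659]
contact_force: [0.1, -0.2, -0.2]
opening: 0.0428
grip_force: 0.0
```

```bash
python3 -c "
from h import *
c=look('w8.png');caps(c);q=r2w(0,-.1245);delta(q[0],q[1],.139,2.663)"
```

```text
{'clock': 21.125, 'joints': [-0.1428, 0.191, 1.3866, 0.0, 1.5641, -1.2307], 'position': [0.624, -0.038, 0.2644], 'tcp_rot': [-3.1416, -0.0, 2.6586], 'contact_force': [0.1068, -0.2406, -0.2327], 'moment': [-0.0429, 0.0199, 0.032], 'opening': 0.0428, 'grip_force': 0.0} rackxy [-0.0011 -0.1248]
wing 453 rackmm -9.0 -17.9 wh [26.6 48.8] ang 46.3 circ [ -2.  -10.6] 24.4 z 0.1495
wing 860 rackmm -0.4 -124.6 wh [12.3 49.5] ang 68.2 circ [  -0.7 -125.4] 24.8 z 0.1462
shaker top 190 rackmm -15.6 130.1 wh [ 4.  21.6] ang 20.5 circ [-14.5 130.5] 10.8 z 0.0885
shaker top 442 rackmm 1.9 -63.9 wh [31.4 33.3] ang 41.1 circ [  3.1 -63.3] 17.0 z 0.0903
caps 556 rackmm 1.0 121.9 wh [14.4 39. ] ang 80.1 circ [  2. 128.] 19.5 z 0.1073
caps 402 rackmm -4.9 82.6 wh [23.  41.4] ang 64.0 circ [-1.1 90.7] 20.8 z 0.1048
caps 190 rackmm -18.8 35.6 wh [ 6.9 29.5] ang 31.9 circ [-15.9  37.4] 14.7 z 0.1052
caps 1727 rackmm 0.2 -125.1 wh [48.1 58.4] ang 89.8 circ [ 1.000e-01 -1.248e+02] 35.6 z 0.1054
rails 2392 rackmm -36.0 0.1 wh [321.1  14.8] ang 89.8 circ [-37.2   0.1] 160.6 z 0.046
rails 144 rackmm 37.9 110.7 wh [34.5  7.6] ang 90.0 circ [ 40.7 110.7] 17.3 z 0.0462
rails 521 rackmm 37.3 -56.1 wh [91.1  7.7] ang 89.9 circ [ 37.6 -56.1] 45.6 z 0.0459
mill 3632 rackmm -3.8 -4.2 wh [47.5 61.6] ang 17.9 circ [ 1.7 -1.6] 33.4 z 0.16
mill 979 rackmm -0.3 -125.3 wh [28.4 48.3] ang 89.9 circ [  -0.7 -125.4] 24.8 z 0.1455
mill 93 rackmm 156.2 -51.6 wh [47.1 10.3] ang 61.6 circ [160.7 -54. ] 23.6 z 0.1279
cap [ 436   67  124   82 4919] 0.1134 y [ 26.4 124. ] x [-23.4  18.1] [108 102  65]
turn [-0.    -0.    -0.004] shift cm [-0.09  0.07 12.53]
```

View pics/w8.png

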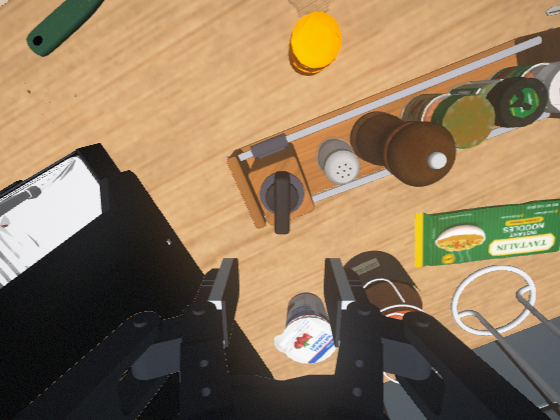

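The mill stands upright in the row at (420,150), between the green jar (468,122) and the shaker (340,163). The knob is at (282,195). Next I'll grip the knob and push the stop up.

{"method": "jog_arm", "body": {
  "commands": [
    [0, 0, 0, -0.1, 0.1, 4, 0.45],
    [0, 0, 0, -0.1, 0.1, 8, 0.45],
    [0, 0, 0, -0.1, 0.1, 11, 0.45],
    [0, 0, 0, -0.1, 0.1, 12.6, 0.45],
    [0, 0, 0, -0.1, 0.1, 12.6, 0.45],
    [0, 0, 0, -0.1, 0.1, 12.6, 0.2],
    [0, 0, 0, -0.1, 0.1, 12.6, 0],
    [0, 0, 0, -0.1, 0.1, 12.6, 0],
    [0, 0, 0, -0.1, 0.1, 12.6, 0]
  ],
  "squeeze": 50
}}

```text
clock: 22.3
position: [0.6264, -0.0379, 0.1405]
tcp_rot: [3.141, 0.003, 2.662]
contact_force: [-1.3, -0.6, 5.6]
opening: 0.0117
grip_force: 50.6
```

```bash
python3 -c "
from h import *
st();p=get_state()['position'];q=p[:2]+Rk@np.array([0,.02]);delta(q[0],q[1],p[2],get_state()['tcp_rot'][2])"
```

```text
{'clock': 22.3, 'joints': [-0.1421, 0.2698, 1.5242, -0.0, 1.3445, -1.2329], 'position': [0.6264, -0.0379, 0.1405], 'tcp_rot': [3.1406, 0.0029, 2.6616], 'contact_force': [-1.298, -0.63, 5.6108], 'moment': [0.0263, 0.3474, -0.0305], 'opening': 0.0117, 'grip_force': 50.5877} rackxy [ 0.0013 -0.1245]
turn [0.001 0.003 0.   ] shift cm [ 0.73  1.86 -0.  ]
```

{"method": "jog_arm", "body": {
  "commands": [
    [0, 0, 0, 0.18, 0.47, 0, 0],
    [0, 0, 0, 0.36, 0.93, 0, 0],
    [0, 0, 0, 0.55, 1.4, 0, 0],
    [0, 0, 0, 0.73, 1.86, 0, 0],
    [0, 0, 0, 0.84, 2.14, 0, 0],
    [0, 0, 0, 0.84, 2.14, 0, 0]
  ]
}}

```text
clock: 23.05
position: [0.6289, -0.0152, 0.1405]
tcp_rot: [3.141, 0.003, 2.662]
contact_force: [-1.8, -0.8, 5.9]
opening: 0.0118
grip_force: 50.6
```

```bash
python3 -c "
from h import *
st()"
```

```text
{'clock': 23.05, 'joints': [-0.1053, 0.2736, 1.5197, -0.0005, 1.345, -1.196], 'position': [0.6289, -0.0152, 0.1405], 'tcp_rot': [3.1408, 0.0032, 2.6616], 'contact_force': [-1.8146, -0.7672, 5.8917], 'moment': [-0.142, 0.2072, -0.0859], 'opening': 0.0118, 'grip_force': 50.6164} rackxy [ 0.0014 -0.1016]
```

{"method": "jog_arm", "body": {
  "commands": [
    [0, 0, 0, 0.07, 0.19, 0, 0],
    [0, 0, 0, 0.15, 0.37, 0, 0],
    [0, 0, 0, 0.2, 0.5, 0, 0],
    [0, 0, 0, 0.2, 0.5, 0, 0]
  ]
}}

```text
clock: 23.55
position: [0.6295, -0.0103, 0.1405]
tcp_rot: [3.141, 0.003, 2.661]
contact_force: [-1.1, -1.9, 6.6]
opening: 0.0118
grip_force: 50.6
```

```bash
python3 -c "
from h import *
st()"
```

```text
{'clock': 23.55, 'joints': [-0.0971, 0.2747, 1.5184, -0.0011, 1.3452, -1.1875], 'position': [0.6295, -0.0103, 0.1405], 'tcp_rot': [3.1413, 0.0035, 2.6614], 'contact_force': [-1.0694, -1.9409, 6.5646], 'moment': [-0.4196, 0.1776, 0.0073], 'opening': 0.0118, 'grip_force': 50.5725} rackxy [ 0.0014 -0.0967]
```

{"method": "jog_arm", "body": {
  "commands": [
    [0, 0, 0, 0.04, 0.09, 0, 0],
    [0, 0, 0, 0.07, 0.19, 0, 0],
    [0, 0, 0, 0.07, 0.19, 0, 0]
  ]
}}

```text
clock: 23.92
position: [0.6297, -0.0085, 0.1405]
tcp_rot: [3.142, 0.004, 2.661]
contact_force: [-1.4, -3.0, 5.8]
opening: 0.0117
grip_force: 50.6
```

```bash
python3 -c "
from h import *
st()"
```

```text
{'clock': 23.925, 'joints': [-0.0942, 0.2753, 1.5177, -0.0013, 1.3454, -1.1843], 'position': [0.6297, -0.0085, 0.1405], 'tcp_rot': [3.1416, 0.0035, 2.6613], 'contact_force': [-1.3611, -2.9776, 5.8063], 'moment': [-0.6431, 0.2634, -0.019], 'opening': 0.0117, 'grip_force': 50.6142} rackxy [ 0.0014 -0.0949]
```

{"method": "jog_arm", "body": {
  "commands": [
    [0, 0, 0, 0.04, 0.09, 0, 0],
    [0, 0, 0, 0.04, 0.09, 0, 0]
  ]
}}

```text
clock: 24.18
position: [0.6298, -0.0076, 0.1405]
tcp_rot: [-3.142, 0.004, 2.661]
contact_force: [-1.4, -3.8, 5.3]
opening: 0.012
grip_force: 50.6
```

{"method": "jog_arm", "body": {
  "commands": [
    [0, 0, 0.15, 0, 0, 0, 0],
    [0, 0, 0.3, 0, 0, 0, 0],
    [0, 0, 0.45, 0, 0, 0, 0],
    [0, 0, 0.6, 0, 0, 0, 0],
    [0, 0, 0.75, 0, 0, 0, 0],
    [0, 0, 0.9, 0, 0, 0, 0],
    [0, 0, 1.05, 0, 0, 0, 0],
    [0, 0, 1.19, 0, 0, 0, 0],
    [0, 0, 1.19, 0, 0, 0, 0],
    [0, 0, 1.19, 0, 0, 0, 0]
  ]
}}

```text
clock: 25.42
position: [0.6291, -0.0078, 0.1405]
tcp_rot: [3.14, 0.002, 1.471]
contact_force: [-6.4, -3.8, 8.2]
opening: 0.012
grip_force: 51.0
```

```bash
python3 -c "
from h import *
st()"
```

```text
{'clock': 25.425, 'joints': [-0.0928, 0.275, 1.5179, -0.0019, 1.3468, 0.0072], 'position': [0.6291, -0.0078, 0.1405], 'tcp_rot': [3.1397, 0.0018, 1.4712], 'contact_force': [-6.407, -3.8255, 8.2281], 'moment': [-0.8627, 0.9839, 0.0183], 'opening': 0.012, 'grip_force': 51.0468} rackxy [ 0.0008 -0.0943]
```

Release, rise, and check.

{"method": "jog_arm", "body": {
  "commands": [
    [0, 0, 0, 0, 0, 0, 0.3],
    [0, 0, 0, 0, 0, 0, 0.45],
    [0, 0, 0, 0, 0, 0, 0.5],
    [0, 0, 0, 0, 0, -2, 0.5],
    [0, 0, 0, 0, 0, -6, 0.5],
    [0, 0, 0, 0, 0, -11, 0.5],
    [0, 0, 0, 0, 0, -15, 0.5],
    [0, 0, 0, 0, 0, -15, 0.5],
    [0, 0, 0, 0, 0, -15, 0.5]
  ]
}}

```text
clock: 26.55
position: [0.6287, -0.0065, 0.289]
tcp_rot: [3.141, -0.0, 1.472]
contact_force: [-1.6, -0.0, -0.4]
opening: 0.0424
grip_force: 0.0
```

```bash
python3 -c "
from h import *
c=look('w9.png');caps(c)
s=camera('scene');b=camera('side')
o=np.zeros((392,784,3),np.uint8);f=lambda i:cv2.resize(i,(392,392),interpolation=cv2.INTER_CUBIC)
o[:,:392]=f(s['color'][160:320,140:300]);o[:,392:]=f(b['color'][185:345,185:345]);cv2.imwrite('pics/fin.png',o[:,:,::-1])"
```

```text
{'clock': 26.55, 'joints': [-0.0918, 0.1934, 1.3393, 0.0, 1.6079, 0.0071], 'position': [0.6287, -0.0065, 0.289], 'tcp_rot': [3.1407, -0.0, 1.4719], 'contact_force': [-1.6141, -0.0075, -0.4067], 'moment': [0.0446, 0.0434, 0.0345], 'opening': 0.0424, 'grip_force': 0.0} rackxy [ 0.0002 -0.093 ]
wing 173 rackmm -7.4 -0.3 wh [49.4 28.3] ang 78.9 circ [ 2.5 -2.3] 24.7 z 0.1506
wing 760 rackmm 0.6 -93.0 wh [13.  48.6] ang 2.5 circ [  0.6 -93.1] 24.6 z 0.146
shaker top 346 rackmm 10.0 -46.7 wh [32.3 32.3] ang 11.1 circ [  9.7 -46.3] 17.0 z 0.0909
caps 1610 rackmm 0.7 -93.6 wh [57.8 47.9] ang 0.1 circ [  0.6 -93.6] 35.3 z 0.1053
rails 1380 rackmm -35.1 -39.8 wh [244.   13.1] ang 88.8 circ [-40.  -39.7] 122.0 z 0.0459
rails 1049 rackmm 36.7 -14.5 wh [ 12.2 194.8] ang 0.8 circ [ 38.6 -14.5] 97.4 z 0.046
rails 194 rackmm 37.5 -137.1 wh [47.9  7.2] ang 89.3 circ [  34.8 -137.1] 24.0 z 0.0459
mill 3073 rackmm 2.6 -2.3 wh [49.3 48. ] ang 88.5 circ [ 2.8 -2.2] 24.8 z 0.1621
mill 1762 rackmm 181.6 -66.4 wh [81.5 70.2] ang 89.9 circ [188.2 -66.4] 41.7 z 0.129
mill 986 rackmm 216.3 -67.7 wh [60.7 45.4] ang 85.4 circ [209.4 -65.9] 32.5 z 0.1286
mill 76 rackmm -0.8 -69.7 wh [12.1  2.4] ang 9.2 circ [ -0.6 -70.8] 6.0 z 0.1357
mill 160 rackmm 0.3 -103.9 wh [14.  26.8] ang 1.4 circ [   1.  -103.8] 14.4 z 0.1456
cap [ 253    0   53   54 2378] 0.1136 y [27.4 65.3] x [-23.3  18.1] [121 101  47]
cap [254 161  57  25 924] 0.1057 y [-89.8 -70.1] x [-27.1  28.6] [139 100  69]
```

View pics/fin.png

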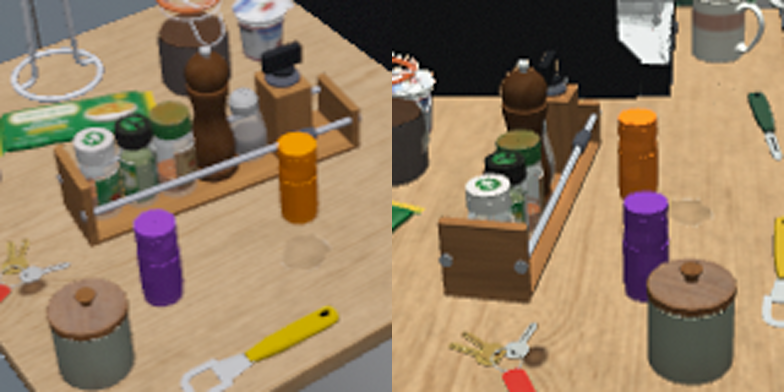

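The final view has the mill between the green jar and the shaker, the stop closed up and the wing along the rack. The spacing numbers look a little tight, so I'll check tilts.

```bash
python3 - <<'E'
from h import *
from scipy.optimize import least_squares
s=camera("scene");b=camera("side");w=camera("wrist")
for n,C in(("scene",s),("side",b),("wrist",w)):
    P=pts(C);r=((P[...,:2]-O)@Rk*1000);z=P[...,2]*1000;ok=C["depth"]>0
    def fit(nm,x0,y0,z0,z1,R):
        k=ok&(z>z0)&(z<z1)&(np.hypot(r[...,0]-x0,r[...,1]-y0)<R+7);q=r[k]
        if len(q)<15:return
        f=least_squares(lambda c:np.hypot(q[:,0]-c[0],q[:,1]-c[1])-R,[x0,y0],loss="soft_l1",f_scale=1)
        print(n,nm,z0,z1,len(q),f.x.round(1),"res",np.median(abs(f.fun)).round(2))
    fit("mill foot",2,0,12,25,29);fit("mill head",2,-2,140,160,24.5);fit("mill nut",2,-2,172,180,6)
    fit("green cap",0,46,100,110,22.5);fit("green low",0,48,55,85,22.5);fit("green lower",0,48,15,35,22.5)
    fit("shaker",8,-47,50,78,22);fit("shaker top",9,-46,85,94,17);fit("shaker low",8,-47,15,35,22)
    fit("black cap",0,90,100,110,20.5);fit("black low",0,92,55,85,20.5);fit("white cap",2,137,97,106,21.5);fit("white low",2,137,55,85,21.5)
E
```

```text
scene mill foot 12 25 48 [ 6.3 -2.8] res 1.71
scene mill head 140 160 146 [ 5.1 -2.1] res 2.53
scene green cap 100 110 65 [-3.  49.2] res 1.62
scene green low 55 85 169 [-2.9 48.4] res 1.67
scene green lower 15 35 58 [-3.6 48.5] res 1.66
scene shaker 50 78 157 [ 13.9 -49.9] res 2.36
scene shaker top 85 94 55 [ 11.7 -48.9] res 2.58
scene shaker low 15 35 45 [  8.3 -49.3] res 1.81
scene black cap 100 110 67 [-0.6 91.9] res 2.48
scene black low 55 85 160 [-0.4 91.9] res 1.52
scene white cap 97 106 81 [  3.5 137.2] res 2.41
scene white low 55 85 165 [  3.8 135.8] res 1.87
side mill head 140 160 159 [ 4.4 -2.4] res 1.81
side green cap 100 110 33 [-3.1 47.6] res 0.93
side green low 55 85 73 [-2.7 49.9] res 0.88
side green lower 15 35 33 [-1.8 49.8] res 1.12
side shaker 50 78 51 [ 10.5 -54.6] res 1.32
side shaker low 15 35 17 [  7.3 -54.7] res 0.76
side black cap 100 110 63 [-0.3 91.3] res 1.26
side black low 55 85 77 [-0.2 91.3] res 1.14
side white cap 97 106 72 [  3.9 136. ] res 1.05
side white low 55 85 62 [  4.8 134.7] res 1.12
wrist mill head 140 160 1270 [ 3.3 -2.4] res 2.68
wrist mill nut 172 180 243 [ 3.2 -3.8] res 1.73
wrist green cap 100 110 76 [-2.6 49. ] res 0.2
wrist green low 55 85 93 [-2.6 48.2] res 0.58
wrist shaker 50 78 261 [ 12.5 -49.8] res 1.32
wrist shaker top 85 94 379 [ 10.8 -47.9] res 2.03
wrist shaker low 15 35 18 [  9.4 -85.9] res 0.82
```

Everything is upright, in line and snug, and the arm is clear of it all. Handing in.

```bash
python3 -c "
from workcell import sign_off
print(sign_off())"
```

```text
the job is handed in; nothing more can be done
None
```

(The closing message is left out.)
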